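# Set the bench gauge and lay out the shift solenoids

## Robot

A 7-joint arm with a two-finger parallel gripper is mounted at the origin on the work surface. World frame = base frame: x ahead of the robot, y to its left, z up, the work surface at z = 0. Lengths are in mm, angles in rad, forces in N, time in s.
With the tool pointing down it reaches from about 400 to 850 mm from the base axis. Payload 4.5 kg.
Tool frame: the origin (TCP) lies midway between the tips of the shut fingers; the grasp point (between the pads) lies 19 mm behind it (arm.pinch_z is the distance from the TCP to the grasp point, in mm); z points along the fingers, y is the line along which they close (so a half turn about z gives the same grasp; the last joint's range is limited). The gripper opens to 85 mm and grips with 20 to 120 N. Pads are 22 mm wide; open, the fingers measure 114 mm over their backs; the gripper's body (76 mm by 85 mm) begins 54 mm behind the grasp point. The pads swing forward as they close: fully open they stand 13 mm farther back than shut.
Start: joints at [0.034, 0.689, -0.195, 1.565, 0.157, 0.902, -0.215], TCP at [625.023, 0.026, 231.317] pointing down, gripper open.
Joint ranges: [-3.01, 3.01], [-0.46, 2.08], [-1.47, 1.51], [0.13, 2.56], [-1, 4.14], [0.04, 2.09], [-2.66, 2.66]. Speed limits (rad/s): [2.57, 2.57, 3.14, 3.14, 3.14, 3.14, 3.14].

## Interface

Orientations are given as a 3x3 rotation matrix whose columns are the frame's x, y, z axes.
In Python, from bench import arm gives the robot as it stands.
- The arm moves only by the tool jog_arm, never from a script. Its arguments are lists of equal length, an entry for each row: "dr": the turn, a rotation vector about the tool's x, y, z in degrees, a list of three; "travel": the shift along the tool's x, y, z in m, a list of three; "gripper": the opening, from 0 (shut) to 1 (fully open). In form: {"dr": [[rx, ry, rz], ...], "travel": [[tx, ty, tz], ...], "gripper": [gripper, ...]}. A call has 1 to 8 rows; each row is the pose to reach, as a shift and turn from the pose commanded when the call began, along the tool's axes at that moment; what a row does not reach only later rows make up. A row lasts 1/12 s, in which the tool goes at most 41.7 mm and 7.16 degrees, less where a joint would pass 70% of its speed; a pose out of reach is approached as far as the arm can. A call with a gripper value outside its range is refused whole. The fingers move at their own pace and stop on an object; "grip_force" is the grip in N (left out, the last holds). Time passes only in rows, so rows that repeat a pose let the fingers close. It gives the time, the measured TCP pose, the force, the opening and the grip force at its end, in the units of the state.
- arm.sense(): the state, without advancing time (a new reading comes with each control period).
- arm.read_camera(name): name is "scene" or "side" or "wrist"; returns a dict with "image" (400x640x3 uint8, red, green, blue), "fx", "fy", "cx", "cy" (pixels), "rvec" (rotation vector, rad) and "tvec" (3), from world to camera coordinates, as OpenCV has them; the wrist camera has in their place "tool_from_camera" (4x4, takes a point from camera to tool coordinates, whose origin is the TCP and whose axes are the flange's). Camera axes: x right, y down, z forward; pixel columns grow to the right and rows downward; lengths in mm; the calibration is good to about 2 mm. A picture is of the moment at which its call begins: read the wrist's pose just before it. There is no depth.
- arm.job_done(): hands the job in; it is judged then, once.
Trained networks look in a picture, given as the dict that the camera call returned (one of the last four; its "shot" number tells which), for a name from the list of things; names that differ only in an ending like _2 or _b are one class to them, and where a whole thing is asked for, a point or a joint stands for the part that bears it (a point fixed in the world has none). Each returns a list of dicts, best first, with "p" (0 to 1); they miss things now and then, are a little off and sometimes report something else, mostly with a low value. They report only what shows in the picture. A call takes as long as a camera call. They do not tell look-alikes from the thing itself.
- arm.find_in(label, picture): "location" ([column, row] as shares, 0 to 1, of the picture: columns of its width, rows of its height, amid what is visible of it).
- arm.tip_of(label, picture): "location" ([column, row] as shares, 0 to 1, of the picture: columns of its width, rows of its height: a listed point, or the origin of a listed thing).
The state is a dict: "t": time; "joint_positions": joint angles; "joint_vel": joint speeds; "tau": joint torques, N m; "eef_pos": TCP position; "orientation": TCP orientation; "force": force on the tool from outside, world axes, zero at the start; "wrist_torque": the same for the moment, N m; "grip_width": finger opening in mm; "grip_force": force on a finger pad.
Only numpy, scipy, OpenCV 4.12 (cv2) and the standard library are available. Lean on these libraries where they do the work, as an engineer would, in place of code of your own. Each camera call takes 0.05 s, during which the arm holds its last target. There are 200 camera calls.

## Task

Set up the bench height gauge for this job: open the grey case so that its lid stays open by itself, tip the gauge's red-knobbed lever up and back so that it stays raised, stand the setting block whose colour matches the tag lying in front of the gauge's anvil on the middle of the anvil, then tip the lever down again so that its stylus rests on the block. Put every solenoid there is into the white tray, leave the other setting block in the case, and finish with the case shut. Do not disturb the bearing, screwdriver or bottle on the bench.

Things in the scene. Friction and masses are not known exactly. Their poses are not given: they have to be found in the camera images.
- case: Grey plastic case, fixed: open base 190 mm (its x) by 220 mm (y), walls 5 mm, rim 28 mm and inner floor 5 mm above the bench. Origin: centre of its underside; x points away from the robot to the hinge, z up. At the start two setting blocks stand in the row near the hinge (x about +25 mm), solenoids in the row near the robot (x about -45 mm, 46 mm apart).
- case_lid (a joint): Grey lid of the case, a shell 26 mm deep, 0.25 kg, hinged along the far (+x) rim: 0 shut, grows as it opens (rad), stop at 1.85. It has no stay: left below about 1.39 it falls shut, beyond that it falls open onto its stop. Shut, its top is 54 mm above the bench.
- case_tab (a point): Grip point of the red tab at the middle of the lid's front edge. The tab is 24 mm wide along the case's y (parallel to the hinge), 10 mm thick and sticks out 36 mm; this point is 23 mm out, in mid width and thickness; shut it is 212 mm before the hinge and 41.5 mm above the bench. Moves with the lid; pinched across its width it can turn between the fingers.
- case_hinge (a point): Middle of the lid's hinge line, which runs along the case's y, 28.5 mm above the bench; its axes are those of the case (it does not turn with the lid).
- gauge: Green bench gauge, fixed: base 250 mm (its x, -135 to +115) by 130 by 25 mm high. Origin on the bench; x points away from the robot, z up. Steel anvil at x = -60 mm; grey lever housing at x = 31 to 91, y = -26 to 26, 90 mm high; dial at x = 45 to 67, y = -58, 100 mm high. One tag lies in front of the anvil (x = -112), the other is parked behind the housing (x = 99, y = 30).
- gauge_lever (a joint): Gauge lever, pivoting about an axis along the gauge's y: 0 down (stylus 3 mm above the bare anvil), grows as the knob tips away from the robot and the stylus swings up (rad), stop at 1.6. Top-heavy: left below about 0.95 it falls down, beyond that it falls back to its raised stop. With a block on the anvil the stylus rests on it at about 0.26.
- lever_knob (a point): Centre of the red knob on the lever: a cylinder 18 mm across, 22 mm long along the gauge's y, 75 mm from the pivot; at 0 it leans 0.8 rad from vertical towards the robot (-x), at 1.6 it leans 0.8 rad away. Moves with the lever; pinched at its two ends it can turn between the fingers.
- lever_pivot (a point): Pivot axis of the lever, in the gauge's middle plane, 75 mm above the bench, 121 mm beyond the anvil's centre; its axes are those of the gauge (it does not turn with the lever).
- anvil_top (a point): Centre of the anvil's top face, 30 mm above the bench; its axes are those of the gauge.
- stylus_tip (a point): Lowest point of the brass ball (8 mm across) at the end of the lever's stylus arm.
- tag_blue: Blue tag, 22 x 50 x 4 mm, lying fixed on the gauge's base, either in front of the anvil (then the blue block is wanted) or parked behind the housing. Origin: centre of its underside.
- tag_yellow: Yellow tag, same as the blue one: if it lies in front of the anvil the yellow block is wanted.
- block_blue: Setting block: steel cube of 34 mm with blue bands, 0.2 kg, loose. Origin: its centre; axes square to its faces. Any face may be up.
- block_yellow: Setting block: steel cube of 34 mm with yellow bands, 0.2 kg, loose. Origin: its centre; axes square to its faces. Any face may be up.
- solenoid0: Shift solenoid, loose, 80 g: square black coil 28 x 28 mm and 30 mm high with a green belt, and a brass nose 14 mm across that sticks out 11 mm at its +z end. Origin: centre of the coil. There are two to four solenoids; an absent one reads None.
- solenoid1: Shift solenoid, loose, 80 g: square black coil 28 x 28 mm and 30 mm high with a green belt, and a brass nose 14 mm across that sticks out 11 mm at its +z end. Origin: centre of the coil. There are two to four solenoids; an absent one reads None.
- solenoid2: Shift solenoid, loose, 80 g: square black coil 28 x 28 mm and 30 mm high with a green belt, and a brass nose 14 mm across that sticks out 11 mm at its +z end. Origin: centre of the coil. There are two to four solenoids; an absent one reads None.
- solenoid3: Shift solenoid, loose, 80 g: square black coil 28 x 28 mm and 30 mm high with a green belt, and a brass nose 14 mm across that sticks out 11 mm at its +z end. Origin: centre of the coil. There are two to four solenoids; an absent one reads None.
- tray: White open tray, fixed to the bench, 160 x 160 mm, 25 mm high, walls and floor 4 mm thick. Origin: centre of its underside, z up.
- bearing: Bystander: steel ball bearing lying flat, 62 mm across, 16 mm high. Origin: centre of its underside.
- driver: Bystander: screwdriver about 200 mm long, lying on the bench along its own x, handle to its -x. 
- cleaner: Bystander: blue plastic bottle 60 mm across and 170 mm high, standing. Origin: centre of its underside.
Mind the look-alikes: they are no part of the job. Of the things shaped like the tray, the white one is meant.

How it is judged:
By the outcome, as a careful person would: the job done as asked, in the order asked, and still so for the second after the job is handed in, with the robot touching nothing.
Of solenoid0, solenoid1, solenoid2, solenoid3 only 2 to 4 are there at a start; the rules pass over those that are not, and their reading is None.
At some moment in a run one of solenoid0, solenoid1, solenoid2, solenoid3 may be knocked a few centimetres aside while the robot is not near it.
Once in a run the grip may slacken for a moment while it holds something.
It also fails if it takes over 210 s, if anything falls off the work surface, if the arm or the gripper's body presses on something with over 40 N, if the wrist force passes 120 N, or if a joint passes its speed limit or range.

## Working session

There is one attempt and no reset: what is moved stays moved. The work goes in short steps, Python scripts to look and compute and a tool call to move; the robot and the scene stay as the last step left them, time stands still between calls to the robot, and variables do not carry over. Pictures are saved under pics/ and viewed, at most 14 in all, crops included, and the job is handed in when it is done.

Besides the shell and the picture viewer there is one more tool, called after ">>>" as a command line: name --argument value ..., lists and objects as JSON in quotes. jog_arm: Moves the arm, as the interface text tells. Its arguments: {"type":"object","properties":{"dr":{"type":"array"},"travel":{"type":"array"},"gripper":{"type":"array"},"grip_force":{"type":"number"}},"required":["dr","travel","gripper"]}

```bash
ls; mkdir -p pics; cat > h.py <<'E'
import numpy as np, cv2
from bench import arm
def shot(n,save=None):
    s=arm.sense(); p=arm.read_camera(n); p['s']=s
    if save: cv2.imwrite('pics/'+save,cv2.cvtColor(p['image'],cv2.COLOR_RGB2BGR))
    return p
def pose(p):
    "R,t world->camera"
    if 'rvec' in p: return cv2.Rodrigues(np.array(p['rvec'],float))[0],np.array(p['tvec'],float).ravel()
    T=np.eye(4);T[:3,:3]=np.array(p['s']['orientation']);T[:3,3]=p['s']['eef_pos']
    M=np.linalg.inv(T@np.array(p['tool_from_camera']));return M[:3,:3],M[:3,3]
def ray(p,px):
    R,t=pose(p);d=R.T@np.array([(px[0]-p['cx'])/p['fx'],(px[1]-p['cy'])/p['fy'],1.]);return -R.T@t,d/np.linalg.norm(d)
def atz(p,px,z):
    o,d=ray(p,px);return o+d*(z-o[2])/d[2]
def proj(p,X):
    R,t=pose(p);c=R@np.array(X,float)+t;return np.array([p['fx']*c[0]/c[2]+p['cx'],p['fy']*c[1]/c[2]+p['cy']])
def look(f,l,p,k=3):
    return [(round(d['p'],2),np.array(d['location'])*[640,400]) for d in f(l,p)[:k]]
def tri(rays):
    A=0;b=0
    for o,d in rays:
        P=np.eye(3)-np.outer(d,d);A=A+P;b=b+P@o
    return np.linalg.solve(A,b)
def totool(X):
    "shift in tool axes, m, from current TCP to X"
    s=arm.sense();return np.round(np.array(s['orientation']).T@(np.array(X)-s['eef_pos'])/1000,4)
E
python3 - <<'E'
from h import *
np.set_printoptions(precision=1,suppress=True)
s=arm.sense();print(s['t'],s['eef_pos'],np.array(s['orientation']),arm.pinch_z)
for n in('scene','side','wrist'):
    p=shot(n,n+'0.png');print(n,p['fx'],pose(p)[0].round(2).tolist(),(-pose(p)[0].T@pose(p)[1]).round())
    for l in 'case case_tab case_hinge gauge lever_knob lever_pivot anvil_top stylus_tip tag_blue tag_yellow tray bearing driver cleaner solenoid0'.split():
        print(l,[(a,b.round().tolist()) for a,b in look(arm.tip_of,l,p)])
E
```

```text
pics
0.0 [624.3  -0.  230.5] [[-0.  1. -0.]
 [ 1.  0. -0.]
 [-0. -0. -1.]] 18.700000000000003
scene 360.9619034540282 [[-0.05, 1.0, 0.01], [0.71, 0.04, -0.71], [-0.7, -0.03, -0.71]] [1100.   89.  734.]
case []
case_tab [(0.67, [377.0, 206.0])]
case_hinge [(0.66, [380.0, 278.0]), (0.62, [165.0, 191.0])]
gauge [(0.57, [180.0, 229.0])]
lever_knob []
lever_pivot [(0.72, [163.0, 225.0])]
anvil_top [(0.63, [185.0, 199.0]), (0.63, [162.0, 224.0])]
stylus_tip [(0.59, [184.0, 203.0])]
tag_blue [(0.68, [177.0, 256.0])]
tag_yellow [(0.43, [186.0, 191.0])]
tray [(0.95, [369.0, 174.0]), (0.72, [271.0, 225.0]), (0.55, [199.0, 156.0])]
bearing [(0.57, [453.0, 227.0])]
driver [(0.66, [243.0, 295.0])]
cleaner [(0.7, [476.0, 266.0])]
solenoid0 [(0.37, [188.0, 188.0])]
side 379.9450890445507 [[0.78, -0.62, 0.0], [-0.42, -0.52, -0.74], [0.47, 0.58, -0.67]] [ -12. -537.  794.]
case [(0.89, [308.0, 186.0])]
case_tab [(0.78, [278.0, 194.0])]
case_hinge []
gauge [(0.63, [423.0, 304.0])]
lever_knob [(0.72, [434.0, 270.0])]
lever_pivot [(0.82, [444.0, 273.0])]
anvil_top [(0.62, [406.0, 311.0])]
stylus_tip [(0.83, [410.0, 308.0]), (0.53, [439.0, 268.0])]
tag_blue [(0.47, [442.0, 267.0]), (0.38, [281.0, 151.0])]
tag_yellow [(0.78, [391.0, 328.0])]
tray [(0.96, [349.0, 244.0]), (0.86, [343.0, 390.0]), (0.67, [232.0, 226.0])]
bearing [(0.61, [255.0, 166.0])]
driver [(0.56, [412.0, 217.0])]
cleaner [(0.94, [282.0, 153.0])]
solenoid0 []
wrist 303.83755638568016 [[1.0, -0.0, 0.0], [-0.0, -0.95, 0.33], [0.0, -0.33, -0.95]] [624.  84. 373.]
case []
case_tab []
case_hinge []
gauge [(0.57, [242.0, 348.0])]
lever_knob []
lever_pivot [(0.28, [221.0, 202.0])]
anvil_top [(0.57, [304.0, 340.0])]
stylus_tip []
tag_blue [(0.79, [306.0, 341.0]), (0.56, [377.0, 227.0]), (0.4, [223.0, 203.0])]
tag_yellow []
tray [(0.82, [65.0, 367.0]), (0.58, [222.0, 204.0])]
bearing []
driver [(0.64, [378.0, 225.0])]
cleaner []
solenoid0 []
```

```bash
python3 -c "
import cv2
a=cv2.imread('pics/scene0.png');b=cv2.imread('pics/side0.png');
cv2.imwrite('pics/s1.png',cv2.resize(a[120:330,100:520],(800,400)))
cv2.imwrite('pics/s2.png',cv2.resize(b[110:400,150:560],(800,566)))"
```

```text
(no output)
```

View pics/s1.png

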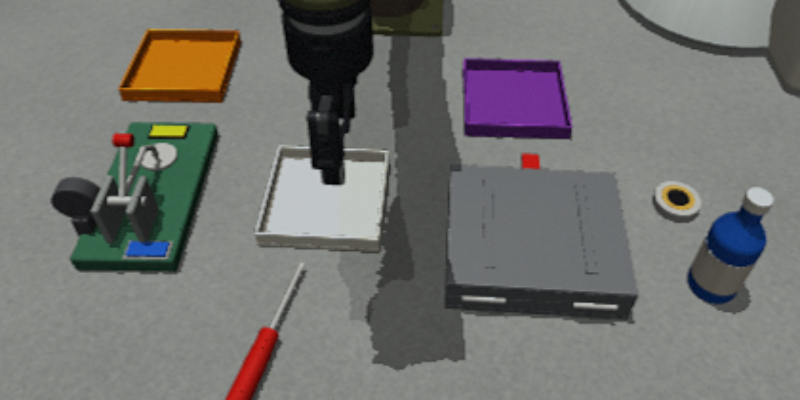

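View pics/s2.png

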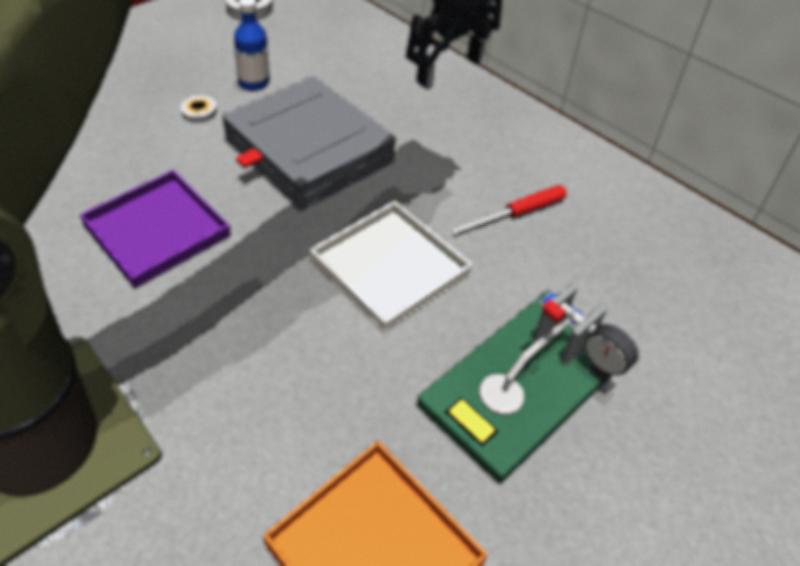

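The yellow tag lies in front of the anvil (scene crop 168,131; side crop 471,421), so the yellow block is wanted. There are three trays: orange (scene 180,65), white (325,195) and purple (515,97). The white one, between the case and the gauge, is the one to use, at full-scene pixel (271,222). The red case tab is at scene crop (530,161) and the red knob at (122,140). The red screwdriver handle also looks like them.

```bash
python3 - <<'E'
from h import *
from scipy.optimize import least_squares
np.set_printoptions(precision=2,suppress=True)
S=shot('scene');D=shot('side')
cs=lambda u,v:np.array([100+u*.525,120+v*.525]); cd=lambda u,v:np.array([150+u*.5125,110+v*.5124])
def fit(pts,x0):
    def f(q):
        c,s=np.cos(q[2]),np.sin(q[2]);r=[]
        for p,px,X in pts:
            r+=list(proj(p,[q[0]+c*X[0]-s*X[1],q[1]+s*X[0]+c*X[1],X[2]])-px)
        return r
    o=least_squares(f,x0,loss='soft_l1');print(o.x,np.array(f(o.x)).reshape(-1,2).round(1).tolist());return o.x
c=[(S,cs(449,170),(-95,-110,54)),(S,cs(615,172),(-95,110,54)),(S,cs(633,293),(95,110,54)),(S,cs(447,288),(95,-110,54)),
(D,cd(312,78),(95,110,54)),(D,cd(394,138),(95,-110,54)),(D,cd(224,115),(-95,110,54)),(D,cd(302,186),(-95,-110,54)),
(S,cs(530,161),(-117,0,41.5)),(D,cd(249,157),(-117,0,41.5))]
fit(c,[680,200,0])
g=[(S,cs(133,124),(-135,65,25)),(S,cs(217,125),(-135,-65,25))]
g=[(S,cs(133,124),(-135,-65,25)),(S,cs(217,125),(-135,65,25)),(S,cs(73,262),(115,-65,25)),(S,cs(178,264),(115,65,25)),(S,cs(168,131),(-112,0,29)),(S,cs(148,249),(99,30,29)),
(D,cd(500,472),(-135,-65,25)),(D,cd(418,398),(-135,65,25)),(D,cd(471,421),(-112,0,29)),(D,cd(502,393),(-60,0,30)),
(S,cs(122,140),(61-75*np.sin(.8),0,75+75*np.cos(.8))),(D,cd(554,310),(61-75*np.sin(.8),0,75+75*np.cos(.8)))]
fit(g,[680,-200,0])
t=[(S,cs(275,149),(-80,-80,25)),(S,cs(388,152),(-80,80,25)),(S,cs(380,246),(80,80,25)),(S,cs(257,241),(80,-80,25)),
(D,cd(310,252),(-80,80,25)),(D,cd(395,203),(80,80,25)),(D,cd(470,266),(80,-80,25)),(D,cd(387,322),(-80,-80,25))]
fit(t,[680,0,0])
for l in('bearing','cleaner','driver'):
    print(l,[atz(p,look(arm.tip_of,l,p)[0][1],5) for p in(S,D)])
E
```

```text
[560.5  225.02  -0.01] [[0.0, -2.7], [-0.9, 0.1], [3.0, 0.8], [-0.2, -1.6], [0.5, -1.8], [1.5, -1.3], [-1.2, -0.2], [-0.2, -0.3], [-0.8, 1.0], [-0.4, 1.4]]
[ 507.26 -289.8     6.32] [[-1.8, -1.3], [-0.1, -1.4], [-1.6, -0.7], [-1.5, -1.2], [0.3, -0.1], [0.8, -0.1], [2.1, 1.3], [-0.8, -2.2], [0.7, -1.4], [-0.1, -0.9], [1.5, 0.5], [-0.2, -0.6]]
[494.34 -51.06   0.01] [[0.9, -1.2], [-0.3, -1.0], [-0.1, -3.0], [-1.2, -2.7], [0.4, -1.6], [-0.4, -1.9], [1.9, -2.4], [0.8, -0.6]]
bearing [array([490.32, -54.21,   5.  ]), array([462.55, 419.06,   5.  ])]
cleaner [array([602.02, 455.66,   5.  ]), array([482.91, -52.7 ,   5.  ])]
driver [array([707.76, -90.88,   5.  ]), array([700.38, -93.32,   5.  ])]
```

>>> jog_arm --dr '[[0,0,-90],[0,0,-90],[0,0,-90],[0,0,-90],[0,0,-90],[0,0,-90],[0,0,-90],[0,0,-90]]' --travel '[[0.225,-0.181,0.06],[0.225,-0.181,0.06],[0.225,-0.181,0.06],[0.225,-0.181,0.06],[0.225,-0.181,0.06],[0.225,-0.181,0.06],[0.225,-0.181,0.06],[0.225,-0.181,0.06]]' --gripper '[0.6,0.6,0.6,0.6,0.6,0.6,0.6,0.6]'

```text
t: 3.47
eef_pos: [437.6, 233.3, 171.0]
orientation: [[-0.852, 0.523, -0.004], [0.523, 0.852, 0.005], [0.006, 0.002, -1.0]]
force: [0.8, -0.0, -0.6]
grip_width: 51.0
grip_force: 0.0
```

>>> jog_arm --dr '[[0,0,-31.5],[0,0,-31.5],[0,0,-31.5],[0,0,-31.5],[0,0,-31.5],[0,0,-31.5]]' --travel '[[0,0,0],[0,0,0],[0,0,0],[0,0,0],[0,0,0],[0,0,0]]' --gripper '[0.6,0.6,0.6,0.6,0.6,0.6]'

```text
t: 3.97
eef_pos: [444.2, 225.0, 171.3]
orientation: [[-1.0, 0.02, 0.0], [0.02, 1.0, 0.0], [-0.0, 0.0, -1.0]]
force: [0.3, -1.2, -0.9]
grip_width: 51.2
grip_force: 0.0
```

```bash
python3 - <<'E'
from h import *
np.set_printoptions(precision=2,suppress=True)
p=shot('wrist','w1.png');s=p['s'];print(s['t'],s['eef_pos'],np.array(s['orientation']).tolist())
for f in(arm.tip_of,arm.find_in):
  for a,b in look(f,'case_tab',p): print(a,b,atz(p,b,41.5))
m=cv2.inRange(cv2.cvtColor(p['image'],cv2.COLOR_RGB2HSV),(0,150,60),(8,255,255))|cv2.inRange(cv2.cvtColor(p['image'],cv2.COLOR_RGB2HSV),(172,150,60),(180,255,255))
n,_,st,ce=cv2.connectedComponentsWithStats(m)
for i in range(1,n):
  if st[i,4]>80:
    x,y,w,h=st[i,:4];print(st[i],[atz(p,q,46.5) for q in((x,y),(x+w,y),(x,y+h),(x+w,y+h))])
E
```

```text
3.9667 [444.24 224.98 171.29] [[-0.9997957594236047, 0.02020979997555469, 5.8510901507630435e-05], [0.02020982204624484, 0.9997956786484353, 0.000405029349513322], [-5.031338434334032e-05, 0.0004061291209926157, -0.9999999162638467]]
0.88 [324.67 181.32] [437.64 228.1   41.5 ]
0.84 [324.48 256.  ] [516.24 226.56  41.5 ]
[313 171  25  39 939] [array([426.32, 217.71,  46.5 ]), array([426.79, 240.25,  46.5 ]), array([464.04, 216.59,  46.5 ]), array([464.53, 240.14,  46.5 ])]
```

View pics/w1.png

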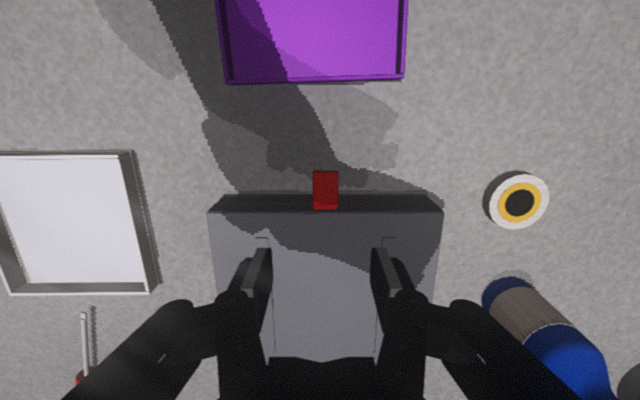

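The tab shows at wrist pixel (325,190). That puts its tip at x≈426 and its root at x≈463, so the grip point is about (440, 228.5, 41.5) and the hinge x≈652.

>>> jog_arm --dr '[[0,0,0],[0,0,0],[0,0,0],[0,0,0],[0,0,0],[0,0,0],[0,0,0],[0,0,0]]' --travel '[[0.004,0.004,0.04],[0.004,0.004,0.08],[0.004,0.004,0.115],[0.004,0.004,0.14],[0.004,0.004,0.151],[0.004,0.004,0.151],[0.004,0.004,0.151],[0.004,0.004,0.151]]' --gripper '[0.6,0.6,0.6,0.6,0.6,0.6,0,0]' --grip_force 40

```text
t: 4.78
eef_pos: [440.7, 229.6, 21.2]
orientation: [[-1.0, 0.021, 0.001], [0.021, 1.0, 0.001], [-0.001, 0.001, -1.0]]
force: [0.2, -0.8, 1.1]
grip_width: 28.0
grip_force: 0.0
```

>>> jog_arm --dr '[[0,0,0],[0,0,0],[0,0,0],[0,0,0]]' --travel '[[0,0,0],[0,0,0],[0,0,0],[0,0,0]]' --gripper '[0,0,0,0]'

```text
t: 5.12
eef_pos: [440.8, 228.9, 21.4]
orientation: [[-1.0, 0.022, 0.002], [0.022, 1.0, 0.0], [-0.002, 0.0, -1.0]]
force: [-0.0, -1.9, 7.3]
grip_width: 23.3
grip_force: 40.2
```

```bash
python3 -c "
from math import *
for k in range(1,18):
  t=k*.09; print(k,round(t,2),'dx %.3f dz %.3f'%(212.4e-3*(cos(.061)-cos(.061+t)),212.4e-3*(sin(.061+t)-sin(.061))))"
```

```text
1 0.09 dx 0.002 dz 0.019
2 0.18 dx 0.006 dz 0.038
3 0.27 dx 0.011 dz 0.056
4 0.36 dx 0.018 dz 0.074
5 0.45 dx 0.027 dz 0.091
6 0.54 dx 0.037 dz 0.107
7 0.63 dx 0.048 dz 0.122
8 0.72 dx 0.061 dz 0.137
9 0.81 dx 0.075 dz 0.150
10 0.9 dx 0.090 dz 0.161
11 0.99 dx 0.107 dz 0.171
12 1.08 dx 0.124 dz 0.180
13 1.17 dx 0.141 dz 0.187
14 1.26 dx 0.159 dz 0.193
15 1.35 dx 0.178 dz 0.197
16 1.44 dx 0.197 dz 0.199
17 1.53 dx 0.216 dz 0.199
```

>>> jog_arm --dr '[[0,0,0],[0,0,0],[0,0,0],[0,0,0],[0,0,0],[0,0,0],[0,0,0],[0,0,0]]' --travel '[[-0.002,0,-0.019],[-0.006,0,-0.038],[-0.011,0,-0.056],[-0.018,0,-0.074],[-0.027,0.001,-0.091],[-0.037,0.001,-0.107],[-0.048,0.001,-0.122],[-0.061,0.001,-0.137]]' --gripper '[0,0,0,0,0,0,0,0]'

```text
t: 5.78
eef_pos: [500.6, 227.7, 157.9]
orientation: [[-1.0, 0.021, -0.002], [0.021, 1.0, -0.001], [0.002, -0.001, -1.0]]
force: [3.4, 0.1, -8.3]
grip_width: 23.2
grip_force: 40.4
```

>>> jog_arm --dr '[[0,0,0],[0,0,0],[0,0,0],[0,0,0],[0,0,0],[0,0,0],[0,0,0],[0,0,0]]' --travel '[[-0.014,0,-0.013],[-0.029,0,-0.024],[-0.046,0.001,-0.034],[-0.063,0.001,-0.043],[-0.08,0.001,-0.05],[-0.098,0.002,-0.056],[-0.117,0.002,-0.06],[-0.136,0.002,-0.062]]' --gripper '[0,0,0,0,0,0,0,0]'

```text
t: 6.45
eef_pos: [636.8, 225.0, 220.3]
orientation: [[-1.0, 0.022, -0.002], [0.022, 1.0, -0.004], [0.002, -0.004, -1.0]]
force: [-2.2, -5.1, 2.2]
grip_width: 23.0
grip_force: 46.0
```

>>> jog_arm --dr '[[0,0,0],[0,0,0],[0,0,0],[0,0,0],[0,0,0]]' --travel '[[-0.02,0,0],[-0.035,0,0.001],[-0.045,0.001,0.003],[-0.052,0.001,0.005],[-0.052,0.001,0.005]]' --gripper '[0,0,0,0,0]'

```text
t: 6.87
eef_pos: [692.7, 223.9, 216.7]
orientation: [[-1.0, 0.026, 0.005], [0.026, 1.0, -0.003], [-0.005, -0.003, -1.0]]
force: [0.0, -8.0, 10.1]
grip_width: 23.3
grip_force: 50.4
```

>>> jog_arm --dr '[[0,0,0],[0,0,0],[0,0,0],[0,0,-1.5],[0,0,-1.5],[0,0,-1.5],[0,0,-1.5],[0,0,-1.5]]' --travel '[[0,0,0],[0,0,0],[0,0,0],[0,0,-0.03],[0,0,-0.06],[0.04,0,-0.06],[0.08,0,-0.06],[0.092,0,-0.03]]' --gripper '[0.6,0.6,0.6,0.6,0.6,0.6,0.6,0.6]'

```text
t: 7.53
eef_pos: [594.3, 234.6, 250.7]
orientation: [[-1.0, -0.01, 0.006], [-0.01, 1.0, 0.007], [-0.007, 0.007, -1.0]]
force: [0.5, 1.8, -0.9]
grip_width: 51.3
grip_force: 0.0
```

```bash
python3 - <<'E'
from h import *
np.set_printoptions(precision=1,suppress=True)
p=shot('wrist','w2.png');s=p['s'];print(s['t'],s['eef_pos'],np.array(s['orientation']).round(3).tolist())
for l,z in(('solenoid0',20),('block_yellow',22),('block_blue',22)):
  for a,b in look(arm.tip_of,l,p,6): print(l,a,b,atz(p,b,z))
d=shot('side','d2.png')
for a,b in look(arm.tip_of,'solenoid0',d,6): print('side',a,b,atz(d,b,20))
a=p['image'][:,:,::-1];b=d['image'][:,:,::-1]
cv2.imwrite('pics/c2.png',np.hstack([a[:,100:500],cv2.resize(b[100:250,210:360],(400,400))]))
E
```

```text
7.5333 [594.3 234.6 250.7] [[-1.0, -0.01, 0.006], [-0.01, 1.0, 0.007], [-0.007, 0.007, -1.0]]
solenoid0 0.84 [253.8  86.5] [505.2 157.8  20. ]
solenoid0 0.71 [292.9  92.4] [511.2 202.6  20. ]
solenoid0 0.67 [329.9  89. ] [507.1 245.3  20. ]
block_yellow 0.76 [274.2 152.4] [580.9 178.2  22. ]
block_yellow 0.3 [358.8 158.3] [587.5 282.4  22. ]
block_blue 0.58 [355.5 156.9] [585.7 278.3  22. ]
side 0.68 [282.9 176.9] [513.5 298.6  20. ]
side 0.48 [296.8 190.4] [508.5 215.1  20. ]
side 0.47 [287.5 182.8] [507.6 264.3  20. ]
```

View pics/c2.png

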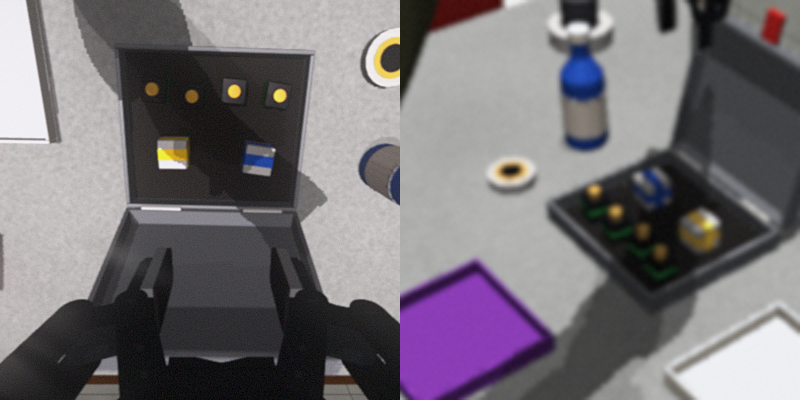

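The wrist view shows the lid standing open and four solenoids, with noses at (252,89), (292,96), (334,91) and (379,96). The yellow block is at (274,152) and the blue one at (358,158). The lever is next.

>>> jog_arm --dr '[[0.4,0.3,-1.5],[0.4,0.3,-1.5],[0.4,0.3,-1.5],[0.4,0.3,-1.5],[0.4,0.3,-1.5],[0.4,0.3,-1.5],[0.4,0.3,-1.5],[0.4,0.3,-1.5]]' --travel '[[0.07,-0.53,0],[0.07,-0.53,0],[0.07,-0.53,0],[0.07,-0.53,0],[0.07,-0.53,0],[0.07,-0.53,0],[0.07,-0.53,0],[0.07,-0.53,0]]' --gripper '[0.5,0.5,0.5,0.5,0.5,0.5,0.5,0.5]'

```text
t: 8.5
eef_pos: [556.7, -103.4, 245.2]
orientation: [[-1.0, -0.03, -0.002], [-0.03, 1.0, -0.007], [0.002, -0.007, -1.0]]
force: [0.7, -1.1, -0.0]
grip_width: 42.9
grip_force: 0.0
```

>>> jog_arm --dr '[[0,0,0],[0,0,0],[0,0,0],[0,0,0],[0,0,0],[0,0,0],[0,0,0],[0,0,0]]' --travel '[[0,-0.2,0],[0,-0.2,0],[0,-0.2,0],[0,-0.2,0],[0,-0.2,0],[0,-0.2,0],[0,-0.2,0],[0,-0.2,0]]' --gripper '[0.5,0.5,0.5,0.5,0.5,0.5,0.5,0.5]'

```text
t: 9.17
eef_pos: [562.6, -300.5, 246.1]
orientation: [[-1.0, -0.031, -0.003], [-0.031, 1.0, -0.006], [0.003, -0.006, -1.0]]
force: [0.9, 0.6, -0.6]
grip_width: 42.3
grip_force: 0.0
```

```bash
python3 - <<'E'
from h import *
np.set_printoptions(precision=1,suppress=True)
p=shot('wrist','w3.png');s=p['s'];print(s['t'],s['eef_pos'],np.array(s['orientation']).round(3).tolist())
for l,z in(('lever_knob',127),('anvil_top',30),('tag_yellow',29),('lever_pivot',75),('stylus_tip',33)):
  for a,b in look(arm.tip_of,l,p): print(l,a,b,atz(p,b,z))
E
```

```text
9.1667 [ 562.6 -300.5  246.1] [[-1.0, -0.031, -0.003], [-0.031, 1.0, -0.006], [0.003, -0.006, -1.0]]
lever_knob 0.64 [338.8 137.1] [ 512.9 -288.   127. ]
lever_knob 0.52 [355.3 198.5] [ 567.7 -270.3  127. ]
anvil_top 0.88 [332.6  60.1] [ 443.8 -293.3   30. ]
tag_yellow 0.83 [333.4   6.6] [ 393.3 -294.6   29. ]
lever_pivot 0.88 [335.  181.2] [ 566.6 -286.9   75. ]
stylus_tip 0.56 [330.7  64.9] [ 448.9 -295.2   33. ]
```

View pics/w3.png

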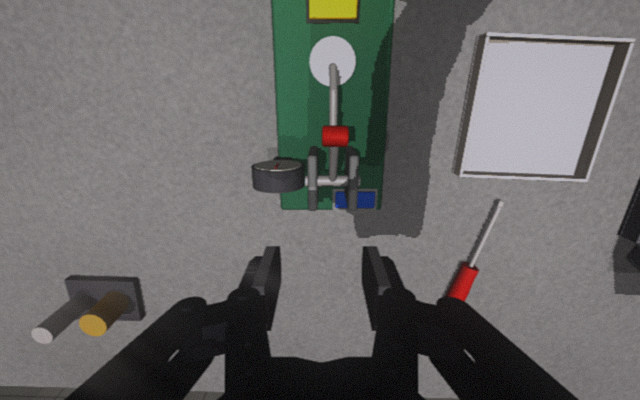

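The knob is at (336,136), the anvil at (333,60), the yellow tag at (333,7) and the pivot near (335,181). The network agrees with the picture.

>>> jog_arm --dr '[[0,0,0],[0,0,0],[0,0,0],[0,0,0],[0,0,0],[0,0,0],[0,0,0],[0,0,0]]' --travel '[[0.03,0.01,0.02],[0.049,0.013,0.05],[0.049,0.013,0.085],[0.049,0.013,0.115],[0.049,0.013,0.133],[0.049,0.013,0.14],[0.049,0.013,0.14],[0.049,0.013,0.14]]' --gripper '[0.5,0.5,0.5,0.5,0.5,0.5,0.5,0]' --grip_force 30

```text
t: 10.13
eef_pos: [512.3, -290.1, 106.6]
orientation: [[-0.999, -0.032, -0.004], [-0.032, 0.999, -0.007], [0.004, -0.007, -1.0]]
force: [-0.7, -0.0, 0.2]
grip_width: 31.7
grip_force: 0.0
```

>>> jog_arm --dr '[[0,0,0],[0,0,0],[0,0,0],[0,0,0]]' --travel '[[0,0,0],[0,0,0],[0,0,0],[0,0,0]]' --gripper '[0,0,0,0]'

```text
t: 10.47
eef_pos: [512.7, -291.3, 107.4]
orientation: [[-1.0, -0.031, -0.002], [-0.031, 0.999, -0.009], [0.002, -0.009, -1.0]]
force: [0.7, -2.8, 4.9]
grip_width: 21.2
grip_force: 34.0
```

```bash
python3 -c "
from math import *
for k in range(1,12):
  t=k*.14; print(k,round(t,2),'dx %.3f dz %.3f'%(75e-3*(sin(t-.8)+sin(.8)),75e-3*(cos(t-.8)-cos(.8))))"
```

```text
1 0.14 dx 0.008 dz 0.007
2 0.28 dx 0.017 dz 0.013
3 0.42 dx 0.026 dz 0.017
4 0.56 dx 0.036 dz 0.021
5 0.7 dx 0.046 dz 0.022
6 0.84 dx 0.057 dz 0.023
7 0.98 dx 0.067 dz 0.022
8 1.12 dx 0.077 dz 0.019
9 1.26 dx 0.087 dz 0.015
10 1.4 dx 0.096 dz 0.010
11 1.54 dx 0.104 dz 0.003
```

>>> jog_arm --dr '[[0,0,0],[0,0,0],[0,0,0],[0,0,0],[0,0,0],[0,0,0],[0,0,0],[0,0,0]]' --travel '[[-0.008,0,-0.007],[-0.017,0,-0.013],[-0.026,0,-0.017],[-0.036,0,-0.021],[-0.046,0,-0.022],[-0.057,0.001,-0.023],[-0.067,0.001,-0.022],[-0.077,0.001,-0.019]]' --gripper '[0,0,0,0,0,0,0,0]'

```text
t: 11.13
eef_pos: [587.4, -289.0, 125.7]
orientation: [[-1.0, -0.03, -0.007], [-0.03, 1.0, -0.011], [0.008, -0.01, -1.0]]
force: [-2.5, -4.1, 6.2]
grip_width: 21.5
grip_force: 35.1
```

>>> jog_arm --dr '[[0,0,0],[0,0,0],[0,0,0],[0,0,0],[0,0,0],[0,0,0],[0,0,0],[0,0,0]]' --travel '[[-0.01,0,0.004],[-0.018,0,0.008],[-0.024,0,0.013],[-0.024,0,0.013],[-0.024,0,0.013],[-0.024,0,0.013],[-0.024,0,-0.02],[-0.024,0,-0.06]]' --gripper '[0,0,0,0,0.5,0.5,0.5,0.5]'

```text
t: 11.8
eef_pos: [609.6, -284.2, 181.4]
orientation: [[-0.999, -0.033, -0.014], [-0.033, 0.999, -0.003], [0.014, -0.003, -1.0]]
force: [1.8, -0.7, 0.4]
grip_width: 42.9
grip_force: 0.0
```

>>> jog_arm --dr '[[0,-0.8,1.9],[0,-0.8,1.9],[0,-0.8,1.9],[0,-0.8,1.9],[0,-0.8,1.9],[0,-0.8,1.9],[0,-0.8,1.9],[0,-0.8,1.9]]' --travel '[[-0.005,0.03,-0.03],[-0.005,0.464,-0.04],[-0.005,0.464,-0.04],[-0.005,0.464,-0.04],[-0.005,0.464,-0.04],[-0.005,0.464,-0.04],[-0.005,0.464,-0.04],[-0.005,0.464,-0.04]]' --gripper '[0.7,0.7,0.7,0.7,0.7,0.7,0.7,0.7]'

```text
t: 12.47
eef_pos: [606.5, 38.0, 218.6]
orientation: [[-1.0, 0.001, 0.008], [0.001, 1.0, -0.006], [-0.008, -0.006, -1.0]]
force: [1.1, 0.6, -0.6]
grip_width: 59.9
grip_force: 0.0
```

>>> jog_arm --dr '[[0,0,0],[0,0,0],[0,0,0],[0,0,0],[0,0,0],[0,0,0],[0,0,0],[0,0,0]]' --travel '[[0,0.195,0.02],[0,0.195,0.02],[0,0.195,0.02],[0,0.195,0.02],[0,0.195,0.02],[0,0.195,0.02],[0,0.195,0.02],[0,0.195,0.02]]' --gripper '[0.7,0.7,0.7,0.7,0.7,0.7,0.7,0.7]'

```text
t: 13.13
eef_pos: [607.8, 229.5, 196.9]
orientation: [[-1.0, 0.002, 0.008], [0.002, 1.0, -0.008], [-0.008, -0.008, -1.0]]
force: [-0.6, -0.8, 1.4]
grip_width: 59.7
grip_force: 0.0
```

```bash
python3 - <<'E'
from h import *
np.set_printoptions(precision=1,suppress=True)
p=shot('wrist','w4.png');s=p['s'];print(s['t'],s['eef_pos'],np.array(s['orientation']).round(3).tolist())
for l,z in(('solenoid0',20),('block_yellow',22),('block_blue',22)):
  for a,b in look(arm.tip_of,l,p,6): print(l,a,b,atz(p,b,z))
d=shot('side')
a=p['image'][:,:,::-1];b=d['image'][:,:,::-1]
cv2.imwrite('pics/c4.png',np.hstack([cv2.resize(a[40:240,180:380],(400,400)),cv2.resize(b[220:370,350:500],(400,400))]))
E
```

```text
13.1333 [607.8 229.5 196.9] [[-1.0, 0.002, 0.008], [0.002, 1.0, -0.008], [-0.008, -0.008, -1.0]]
solenoid0 0.9 [295.3  81.5] [514.2 202.6  20. ]
solenoid0 0.8 [250.6  73.4] [506.8 159.4  20. ]
solenoid0 0.59 [342.   74.4] [507.9 248.2  20. ]
solenoid0 0.59 [393.4  77.7] [511.1 298.3  20. ]
solenoid0 0.44 [276.  149.7] [581.3 180.3  20. ]
block_yellow 0.6 [274.4 149.1] [580.3 178.9  22. ]
block_blue 0.86 [369.2 156.2] [587.9 278.4  22. ]
```

View pics/c4.png

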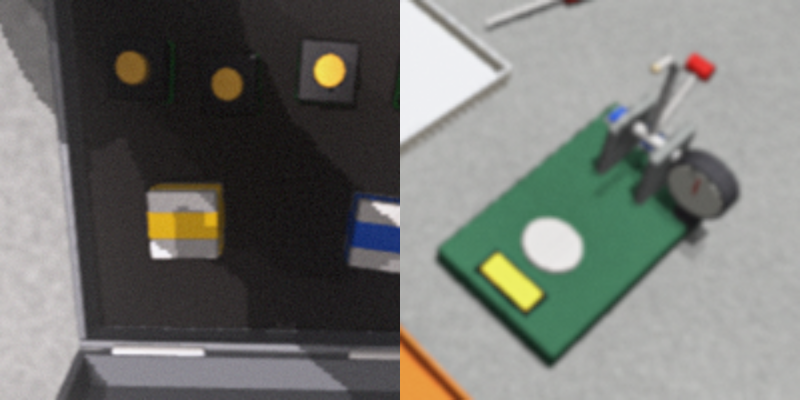

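The lever is up and back (side view, knob at crop 700,65), and the anvil is clear. The top face of the yellow block is centred at wrist pixel about (272,152), and it sits almost square.

```bash
cat > wp.py <<'E'
from h import *
np.set_printoptions(precision=1,suppress=True)
E
python3 - <<'E'
from wp import *
p=shot('wrist')
for px in((272,152),(254,135),(289,134),(290,169),(255,169)): print(px,atz(p,px,39))
hsv=cv2.cvtColor(p['image'],cv2.COLOR_RGB2HSV)
m=cv2.inRange(hsv,(18,90,90),(35,255,255));n,_,st,ce=cv2.connectedComponentsWithStats(m)
for i in range(1,n):
  if st[i,4]>15 and st[i,1]<220: print(st[i],ce[i],'z46',atz(p,ce[i],46),'z39',atz(p,ce[i],39))
print(totool([581,178,100]))
E
```

```text
(272, 152) [581.1 178.4  39. ]
(254, 135) [564.3 161.7  39. ]
(289, 134) [563.5 196.   39. ]
(290, 169) [598.5 195.6  39. ]
(255, 169) [598.4 160.1  39. ]
[ 514    5   47   52 1062] [536.9  30.5] z46 [476.5 411.3  46. ] z39 [475.3 415.7  39. ]
[238  65  15  16 157] [245.6  72.5] z46 [508.2 160.2  46. ] z39 [507.8 158.5  39. ]
[337  66  16  17 214] [344.6  73.6] z46 [509.5 248.6  46. ] z39 [509.2 249.   39. ]
[392  70  17  17 230] [400.  78.] z46 [513.5 298.1  46. ] z39 [513.2 299.8  39. ]
[287  73  15  16 170] [293.7  80.4] z46 [515.  202.9  46. ] z39 [514.8 202.2  39. ]
[255 132  35   2  64] [273.  132.5] z46 [561.1 181.7  46. ] z39 [562.  180.5  39. ]
[254 145  37  14 502] [271.7 151.5] z46 [579.2 179.3  46. ] z39 [580.6 178.1  39. ]
[ 0.  -0.1  0.1]
```

>>> jog_arm --dr '[[-0.5,0.5,0],[-0.5,0.5,0],[-0.5,0.5,0],[-0.5,0.5,0],[-0.5,0.5,0],[-0.5,0.5,0],[-0.5,0.5,0],[-0.5,0.5,0]]' --travel '[[0.02,-0.035,0.01],[0.028,-0.05,0.04],[0.028,-0.05,0.08],[0.028,-0.05,0.115],[0.028,-0.05,0.145],[0.028,-0.05,0.17],[0.028,-0.05,0.185],[0.028,-0.05,0.191]]' --gripper '[0.7,0.7,0.7,0.7,0.7,0.7,0.7,0.7]'

```text
t: 14.1
eef_pos: [580.6, 177.8, 3.8]
orientation: [[-1.0, 0.002, -0.003], [0.002, 1.0, 0.0], [0.003, 0.0, -1.0]]
force: [-0.4, -0.2, 0.2]
grip_width: 59.6
grip_force: 0.0
```

>>> jog_arm --dr '[[0,0,0],[0,0,0],[0,0,0],[0,0,0],[0,0,0],[0,0,0],[0,0,0]]' --travel '[[0,0,0],[0,0,0],[0,0,0],[0,0,0],[0,0,0],[0,0,0],[0,0,0]]' --gripper '[0.7,0,0,0,0,0,0]' --grip_force 70

```text
t: 14.68
eef_pos: [583.1, 179.5, 8.0]
orientation: [[-1.0, 0.002, 0.003], [0.002, 1.0, 0.003], [-0.003, 0.003, -1.0]]
force: [-0.3, -1.3, 6.7]
grip_width: 33.3
grip_force: 70.4
```

>>> jog_arm --dr '[[0,0,0],[0,0,0],[0,0,0],[0,0,0],[0,0,-2.5],[0,0,-2.5],[0,0,-2.5],[0,0,-2.5]]' --travel '[[0,0,-0.02],[0,0,-0.05],[0,0,-0.085],[0,0,-0.12],[0.03,0,-0.145],[0.065,-0.01,-0.16],[0.1,-0.03,-0.16],[0.137,-0.05,-0.16]]' --gripper '[0,0,0,0,0,0,0,0]'

```text
t: 15.35
eef_pos: [444.5, 129.6, 167.7]
orientation: [[-0.999, -0.043, 0.004], [-0.043, 0.999, 0.004], [-0.004, 0.004, -1.0]]
force: [0.2, -1.2, -2.8]
grip_width: 33.3
grip_force: 69.9
```

>>> jog_arm --dr '[[0,0,0],[0,0,0],[0,0,0],[0,0,0],[0,0,0],[0,0,0],[0,0,0],[0,0,0]]' --travel '[[0,-0.03,0],[0,-0.065,0],[0,-0.1,0],[0,-0.135,0],[0,-0.17,0],[0,-0.2,0],[0,-0.22,0],[0,-0.22,0]]' --gripper '[0,0,0,0,0,0,0,0]'

```text
t: 16.02
eef_pos: [453.4, -96.7, 165.5]
orientation: [[-0.999, -0.033, -0.001], [-0.033, 0.999, -0.002], [0.001, -0.002, -1.0]]
force: [0.2, 0.5, -2.2]
grip_width: 33.1
grip_force: 70.0
```

>>> jog_arm --dr '[[0,0,-0.6],[0,0,-0.6],[0,0,-0.6],[0,0,-0.6],[0,0,-0.6],[0,0,-0.6],[0,0,-0.6],[0,0,-0.6]]' --travel '[[0.003,-0.03,0],[0.006,-0.07,0],[0.009,-0.105,0],[0.012,-0.14,0],[0.015,-0.17,0],[0.015,-0.19,0],[0.015,-0.196,0],[0.015,-0.196,0]]' --gripper '[0,0,0,0,0,0,0,0]'

```text
t: 16.68
eef_pos: [447.3, -288.3, 165.3]
orientation: [[-0.999, -0.049, 0.0], [-0.049, 0.999, 0.002], [-0.001, 0.001, -1.0]]
force: [0.7, 1.0, -1.7]
grip_width: 32.9
grip_force: 70.4
```

```bash
python3 - <<'E'
from wp import *
p=shot('wrist','w5.png');s=p['s'];print(s['t'],s['eef_pos'],np.array(s['orientation']).round(3).tolist(),s['grip_width'])
for l,z in(('block_yellow',s['eef_pos'][2]+14),('anvil_top',30),('tag_yellow',29),('lever_pivot',75)):
  for a,b in look(arm.tip_of,l,p,2): print(l,a,b,atz(p,b,z))
d=shot('side','d5.png');S=shot('scene')
for l,z in(('anvil_top',30),('tag_yellow',29),('lever_pivot',75)):
  for q in (d,S):
    for a,b in look(arm.tip_of,l,q,2): print(l,a,b,atz(q,b,z))
r=[]
for q in(d,S):
  for a,b in look(arm.tip_of,'block_yellow',q,1): print(a,b);r.append(ray(q,b))
if len(r)>1: print('tri',tri(r))
a=p['image'][:,:,::-1];b=d['image'][:,:,::-1]
cv2.imwrite('pics/c5.png',np.hstack([cv2.resize(a[:,120:520],(400,400)),cv2.resize(b[200:370,330:500],(400,400))]))
E
```

```text
16.6833 [ 447.3 -288.3  165.3] [[-0.999, -0.049, 0.0], [-0.049, 0.999, 0.002], [-0.001, 0.001, -1.0]] 32.94247144025703
block_yellow 0.82 [321.8 272.1] [ 445.4 -288.5  179.3]
anvil_top 0.66 [315.7 184.5] [ 445.7 -293.7   30. ]
tag_yellow 0.93 [317.3 125. ] [ 390.5 -294.7   29. ]
lever_pivot 0.97 [313.9 321.7] [ 567.  -289.5   75. ]
lever_pivot 0.51 [314.  227.9] [ 470.2 -293.4   75. ]
anvil_top 0.79 [407.3 312.9] [ 442.9 -296.7   30. ]
anvil_top 0.98 [184.1 202.4] [ 449. -290.   30.]
tag_yellow 0.65 [346.  246.2] [468.6 -60.3  29. ]
tag_yellow 0.32 [287.4 186.2] [491.6 241.2  29. ]
tag_yellow 0.43 [187.  189.2] [ 397.6 -297.9   29. ]
lever_pivot 0.74 [443.8 269.8] [ 570.6 -287.8   75. ]
lever_pivot 0.41 [418.2 268. ] [ 527.6 -246.6   75. ]
lever_pivot 0.66 [164.5 223.9] [ 562.5 -290.8   75. ]
0.54 [417.4 266.9]
0.56 [166.5 155.5]
tri [ 444.8 -291.3  188.2]
```

View pics/c5.png

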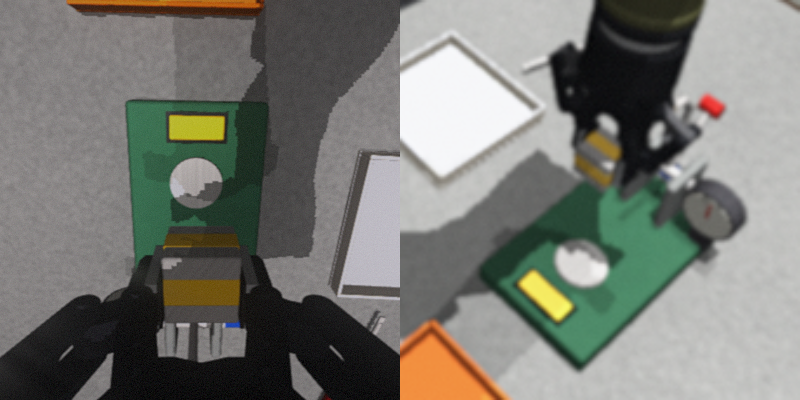

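The wrist view shows the anvil at (316,184) and the held yellow block at (322,272). The block needs to shift -5 mm in y, then go down.

>>> jog_arm --dr '[[0,0,0],[0,0,0],[0,0,0],[0,0,0],[0,0,0],[0,0,0],[0,0,0],[0,0,0]]' --travel '[[0,-0.005,0.02],[0,-0.005,0.05],[0,-0.005,0.08],[0,-0.005,0.1],[0,-0.005,0.115],[0,-0.005,0.122],[0,-0.005,0.126],[0,-0.005,0.126]]' --gripper '[0,0,0,0,0,0,0,0]'

```text
t: 18.1
eef_pos: [448.0, -291.7, 39.1]
orientation: [[-0.999, -0.052, -0.0], [-0.052, 0.999, 0.002], [-0.0, 0.002, -1.0]]
force: [-0.0, -0.1, -1.6]
grip_width: 33.0
grip_force: 70.4
```

```bash
python3 - <<'E'
from wp import *
s=arm.sense();z=s['eef_pos'][2];print(s['eef_pos'],np.array(s['force']),s['grip_width'])
p=shot('wrist');print(p['s']['eef_pos'])
for a,b in look(arm.tip_of,'block_yellow',p,1): print(a,b,atz(p,b,z+14))
E
```

```text
[ 448.  -291.7   39.1] [-0.  -0.1 -1.6] 32.96793558235653
[ 448.  -291.7   39.1]
0.74 [318.9 268. ] [ 443.8 -293.4   53.1]
```

>>> jog_arm --dr '[[0,0,0],[0,0,0],[0,0,0],[0,0,0]]' --travel '[[0,-0.001,0.003],[0,-0.001,0.005],[0,-0.001,0.006],[0,-0.001,0.006]]' --gripper '[0,0,0,0]'

```text
t: 18.53
eef_pos: [447.9, -292.9, 33.4]
orientation: [[-0.999, -0.052, 0.0], [-0.052, 0.999, 0.002], [-0.0, 0.002, -1.0]]
force: [0.3, -0.5, -0.8]
grip_width: 32.8
grip_force: 70.4
```

>>> jog_arm --dr '[[0,0,0],[0,0,0],[0,0,0]]' --travel '[[0,0,0.001],[0,0,0.001],[0,0,0.001]]' --gripper '[0,0,0]'

```text
t: 18.78
eef_pos: [448.0, -292.9, 33.0]
orientation: [[-0.999, -0.052, 0.001], [-0.052, 0.999, 0.001], [-0.001, 0.001, -1.0]]
force: [-2.4, 0.3, 5.3]
grip_width: 33.2
grip_force: 71.0
```

>>> jog_arm --dr '[[0,0,0],[0,0,0],[0,0,0],[0,0,0],[0,0,0],[0,0,0],[0,0,0],[0,0,0]]' --travel '[[0,0,0],[0,0,0],[0,0,0],[0,0,-0.015],[0,0,-0.045],[0,0,-0.08],[0,0,-0.115],[0,0,-0.15]]' --gripper '[0.6,0.6,0.6,0.6,0.6,0.6,0.6,0.6]'

```text
t: 19.45
eef_pos: [447.6, -292.7, 183.7]
orientation: [[-0.999, -0.053, -0.0], [-0.053, 0.999, 0.003], [0.0, 0.003, -1.0]]
force: [0.1, -1.3, -0.5]
grip_width: 50.8
grip_force: 0.0
```

>>> jog_arm --dr '[[0,0,0],[0,0,0],[0,0,0],[0,0,0],[0,0,0],[0,0,0],[0,0,0],[0,0,0]]' --travel '[[0,0,-0.03],[0,0,-0.06],[-0.03,0,-0.06],[-0.065,0,-0.06],[-0.1,0,-0.06],[-0.135,0,-0.06],[-0.16,0,-0.06],[-0.172,0,-0.06]]' --gripper '[0.5,0.5,0.5,0.5,0.5,0.5,0.5,0.5]'

```text
t: 20.12
eef_pos: [623.0, -282.3, 241.9]
orientation: [[-0.999, -0.054, 0.002], [-0.054, 0.999, 0.004], [-0.003, 0.004, -1.0]]
force: [-1.6, -0.3, -0.5]
grip_width: 42.8
grip_force: 0.0
```

```bash
python3 - <<'E'
from wp import *
p=shot('wrist','w6.png');s=p['s'];print(s['t'],s['eef_pos'],np.array(s['orientation']).round(3).tolist())
for l,z in(('block_yellow',47),('anvil_top',30),('lever_pivot',75),('lever_knob',127)):
  for a,b in look(arm.tip_of,l,p,2): print(l,a,b,atz(p,b,z))
S=shot('scene');d=shot('side')
for l,z in(('block_yellow',47),('lever_knob',127)):
 for q in(S,d):
  for a,b in look(arm.tip_of,l,q,2): print(l,a,b,atz(q,b,z))
a=p['image'][:,:,::-1];b=d['image'][:,:,::-1]
cv2.imwrite('pics/c6.png',np.hstack([a[:,120:520],cv2.resize(b[200:370,330:500],(400,400))]))
E
```

```text
20.1167 [ 623.  -282.3  241.9] [[-0.999, -0.054, 0.002], [-0.054, 0.999, 0.004], [-0.003, 0.004, -1.0]]
lever_pivot 0.94 [318.4 121.1] [ 565.6 -287.8   75. ]
block_yellow 0.68 [177.8 197.7] [ 448.6 -302.8   47. ]
block_yellow 0.41 [350.9 229.6] [533.4 153.7  47. ]
lever_knob 0.62 [148.9 228.9] [ 620.7 -289.3  127. ]
lever_knob 0.29 [474.6 267.3] [682.9 389.4 127. ]
lever_knob 0.53 [463.3 246.3] [ 619.5 -291.6  127. ]
```

View pics/c6.png

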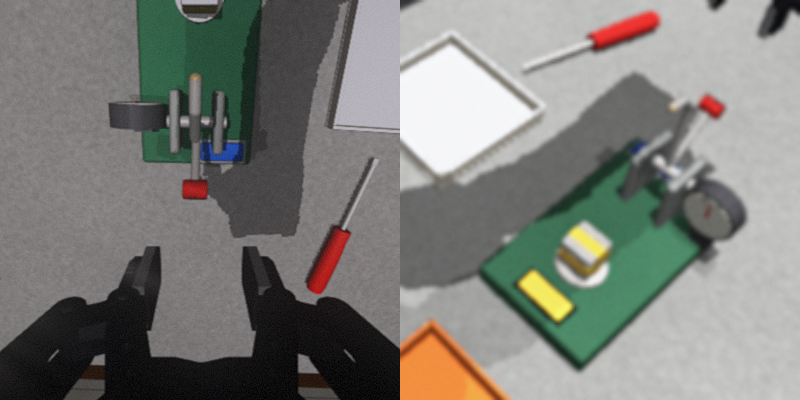

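The yellow block stands in the middle of the anvil and the lever is still up. The knob is at wrist pixel (315,189), about (620,-286.5,127).

>>> jog_arm --dr '[[0,0,0],[0,0,0],[0,0,0],[0,0,0],[0,0,0],[0,0,0],[0,0,0],[0,0,0]]' --travel '[[0.003,-0.004,0.03],[0.003,-0.004,0.065],[0.003,-0.004,0.1],[0.003,-0.004,0.125],[0.003,-0.004,0.134],[0.003,-0.004,0.135],[0.003,-0.004,0.135],[0.003,-0.004,0.135]]' --gripper '[0.5,0.5,0.5,0.5,0.5,0.5,0.5,0]' --grip_force 35

```text
t: 21.33
eef_pos: [618.5, -288.2, 109.7]
orientation: [[-0.999, -0.052, 0.004], [-0.052, 0.999, 0.001], [-0.004, 0.001, -1.0]]
force: [0.2, -0.5, 0.3]
grip_width: 31.9
grip_force: 0.0
```

>>> jog_arm --dr '[[0,0,0],[0,0,0],[0,0,0],[0,0,0]]' --travel '[[0,0,0],[0,0,0],[0,0,0],[0,0,0]]' --gripper '[0,0,0,0]'

```text
t: 21.67
eef_pos: [618.5, -287.9, 109.9]
orientation: [[-0.999, -0.052, 0.004], [-0.052, 0.999, 0.001], [-0.004, 0.001, -1.0]]
force: [-0.5, 1.3, 6.6]
grip_width: 21.2
grip_force: 35.6
```

```bash
python3 -c "
from math import *
for k in range(1,16):
  t=1.6-k*.09; print(k,round(t,2),'dx %.3f dz %.3f'%(75e-3*(sin(t-.8)-sin(.8)),75e-3*(cos(t-.8)-cos(.8))))"
```

```text
1 1.51 dx -0.005 dz 0.005
2 1.42 dx -0.010 dz 0.009
3 1.33 dx -0.016 dz 0.012
4 1.24 dx -0.022 dz 0.016
5 1.15 dx -0.028 dz 0.018
6 1.06 dx -0.035 dz 0.020
7 0.97 dx -0.041 dz 0.022
8 0.88 dx -0.048 dz 0.023
9 0.79 dx -0.055 dz 0.023
10 0.7 dx -0.061 dz 0.022
11 0.61 dx -0.068 dz 0.021
12 0.52 dx -0.075 dz 0.020
13 0.43 dx -0.081 dz 0.018
14 0.34 dx -0.087 dz 0.015
15 0.25 dx -0.093 dz 0.012
```

>>> jog_arm --dr '[[0,0,0],[0,0,0],[0,0,0],[0,0,0],[0,0,0],[0,0,0],[0,0,0],[0,0,0]]' --travel '[[0.005,0,-0.005],[0.016,0,-0.012],[0.028,0,-0.018],[0.041,0,-0.022],[0.055,0,-0.023],[0.068,0,-0.021],[0.075,0,-0.02],[0.081,0,-0.018]]' --gripper '[0,0,0,0,0,0,0,0]'

```text
t: 22.33
eef_pos: [537.2, -290.6, 127.1]
orientation: [[-0.999, -0.054, 0.004], [-0.054, 0.999, 0.003], [-0.004, 0.003, -1.0]]
force: [2.3, 4.8, 6.3]
grip_width: 21.0
grip_force: 35.2
```

>>> jog_arm --dr '[[0,0,0],[0,0,0],[0,0,0],[0,0,0],[0,0,0]]' --travel '[[0.003,0,0.0015],[0.006,0,0.003],[0.009,0,0.0045],[0.011,0,0.0055],[0.011,0,0.0055]]' --gripper '[0,0,0,0,0]'

```text
t: 22.75
eef_pos: [525.4, -291.0, 121.0]
orientation: [[-0.999, -0.054, 0.001], [-0.054, 0.999, 0.004], [-0.002, 0.004, -1.0]]
force: [-0.4, 4.3, 7.4]
grip_width: 21.6
grip_force: 36.4
```

>>> jog_arm --dr '[[0,0,0],[0,0,0],[0,0,0],[0,0,0],[0,0,0],[0,0,7],[0,0,14],[0,0,21]]' --travel '[[0,0,0],[0,0,0],[0,0,0],[0,0,-0.04],[0,0,-0.08],[0,0.04,-0.1],[0,0.08,-0.1],[0,0.12,-0.1]]' --gripper '[0.5,0.5,0.5,0.5,0.5,0.6,0.7,0.7]'

```text
t: 23.42
eef_pos: [519.2, -173.5, 221.6]
orientation: [[-0.948, 0.319, 0.003], [0.319, 0.948, 0.001], [-0.003, 0.002, -1.0]]
force: [0.2, 1.1, -0.3]
grip_width: 59.6
grip_force: 0.0
```

```bash
python3 - <<'E'
from wp import *
S=arm.read_camera('side')
s=arm.sense();print(s['t'],s['eef_pos'],np.array(s['orientation']).round(3).tolist(),np.array(s['joint_positions']))
b=S['image'][:,:,::-1];cv2.imwrite('pics/d7.png',cv2.resize(b[200:370,330:500],(500,500)))
E
```

```text
23.4667 [ 519.  -160.5  222. ] [[-0.95, 0.311, 0.002], [0.311, 0.95, 0.009], [0.0, 0.009, -1.0]] [ 0.6  0.7 -0.6  1.8  0.5  0.8  1. ]
```

View pics/d7.png

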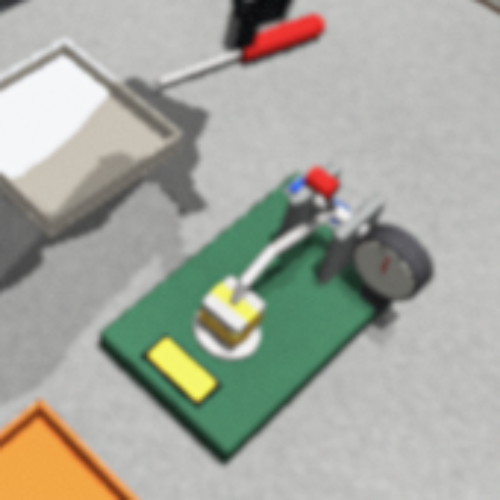

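The stylus rests on the yellow block (crop 238,290). Next come the solenoids, gripped along x.

>>> jog_arm --dr '[[0,0,7],[0,0,14],[0,0,21],[0,0,28],[0,0,35],[0,0,42],[0,0,49],[0,0,56]]' --travel '[[0.0139,0.04,0],[0.0278,0.08,0],[0.0417,0.12,0],[0.0556,0.16,0],[0.0695,0.2,0],[0.0834,0.24,0],[0.0973,0.28,0],[0.1112,0.32,0]]' --gripper '[0.7,0.7,0.7,0.7,0.7,0.7,0.7,0.7]'

```text
t: 24.13
eef_pos: [511.7, 161.1, 220.6]
orientation: [[-0.27, 0.963, -0.0], [0.963, 0.27, 0.001], [0.001, -0.0, -1.0]]
force: [1.4, 1.0, 0.4]
grip_width: 60.1
grip_force: 0.0
```

>>> jog_arm --dr '[[0,0,7],[0,0,14],[0,0,15.4],[0,0,15.4],[0,0,15.4]]' --travel '[[0.03,0,0],[0.06,0,0],[0.086,0,0],[0.086,0,0],[0.086,0,0]]' --gripper '[0.7,0.7,0.7,0.7,0.7]'

```text
t: 24.55
eef_pos: [487.6, 244.0, 220.7]
orientation: [[-0.015, 1.0, -0.0], [1.0, 0.015, 0.001], [0.001, -0.0, -1.0]]
force: [1.8, -0.3, 0.2]
grip_width: 59.9
grip_force: 0.0
```

```bash
cat > sol.py <<'E'
from wp import *
p=shot('wrist','ws.png');s=p['s'];R=np.array(s['orientation']);e=np.array(s['eef_pos'])
print(s['t'],e,R.round(3).tolist(),s['grip_width'])
hsv=cv2.cvtColor(p['image'],cv2.COLOR_RGB2HSV)
m=cv2.inRange(hsv,(15,100,60),(35,255,255));n,_,st,ce=cv2.connectedComponentsWithStats(m)
for i in range(1,n):
  if 60<st[i,4]<900:
    x=atz(p,ce[i],46); print(st[i],'z46',x,'tool mm to z7:',R.T@([x[0],x[1],7]-e))
for a,b in look(arm.tip_of,'solenoid0',p,6): print('sol',a,b,atz(p,b,20))
E
python3 sol.py
```

```text
24.55 [487.6 244.  220.7] [[-0.015, 1.0, -0.0], [1.0, 0.015, 0.001], [0.001, -0.0, -1.0]] 59.92096785858037
[295   0  28   7 138] z46 [473.7 405.   46. ] tool mm to z7: [160.9 -11.4 213.9]
[340 116  15  16 174] z46 [513.2 298.8  46. ] tool mm to z7: [ 54.1  26.5 213.8]
[335 164  15  14 159] z46 [509.4 249.6  46. ] tool mm to z7: [  5.   22.  213.7]
[339 203  14  15 161] z46 [514.8 203.9  46. ] tool mm to z7: [-40.8  26.6 213.6]
[331 237  14  15 152] z46 [507.7 161.5  46. ] tool mm to z7: [-83.1  18.9 213.6]
[  0 362  36  20 189] z46 [ 67.7 -45.8  46. ] tool mm to z7: [-283.6 -424.2  213.4]
sol 0.82 [338. 165.] [506.7 249.7  20. ]
sol 0.66 [346.2 201.7] [518.  205.1  20. ]
sol 0.66 [346.9 118.6] [514.7 301.7  20. ]
sol 0.61 [337. 236.] [508.4 159.5  20. ]
```

>>> jog_arm --dr '[[0,0,0],[0,0,0],[0,0,0],[0,0,0],[0,0,0],[0,0,0],[0,0,0],[0,0,0]]' --travel '[[0.03,0.02,0.02],[0.054,0.027,0.05],[0.054,0.027,0.09],[0.054,0.027,0.13],[0.054,0.027,0.17],[0.054,0.027,0.195],[0.054,0.027,0.208],[0.054,0.027,0.213]]' --gripper '[0.55,0.55,0.55,0.55,0.55,0.55,0.55,0.55]'

```text
t: 25.32
eef_pos: [514.4, 294.7, 5.8]
orientation: [[-0.009, 1.0, -0.003], [1.0, 0.009, -0.001], [-0.001, -0.003, -1.0]]
force: [-0.4, -0.3, -0.1]
grip_width: 47.4
grip_force: 0.0
```

>>> jog_arm --dr '[[0,0,0],[0,0,0],[0,0,0],[0,0,0],[0,0,0],[0,0,0]]' --travel '[[0,0,0],[0,0,0],[0,0,0],[0,0,0],[0,0,0],[0,0,0]]' --gripper '[0,0,0,0,0,0]' --grip_force 50

```text
t: 25.82
eef_pos: [515.2, 297.7, 8.9]
orientation: [[-0.011, 1.0, 0.001], [1.0, 0.011, 0.003], [0.003, 0.001, -1.0]]
force: [0.1, -0.1, -0.5]
grip_width: 28.1
grip_force: 48.6
```

>>> jog_arm --dr '[[0,0,0],[0,0,0],[0,0,0],[0,0,0],[0,0,0],[0,0,0],[0,0,0],[0,0,0]]' --travel '[[0,0,-0.025],[0,0,-0.06],[0,0,-0.095],[-0.035,0,-0.12],[-0.075,0,-0.13],[-0.115,0.002,-0.13],[-0.155,0.003,-0.13],[-0.195,0.004,-0.13]]' --gripper '[0,0,0,0,0,0,0,0]'

```text
t: 26.48
eef_pos: [520.8, 100.4, 138.6]
orientation: [[-0.011, 1.0, 0.002], [1.0, 0.011, 0.002], [0.002, 0.002, -1.0]]
force: [0.5, -0.6, -0.9]
grip_width: 28.1
grip_force: 48.6
```

>>> jog_arm --dr '[[0,0,0],[0,0,0],[0,0,0],[0,0,0],[0,0,0],[0,0,0],[0,0,0],[0,0,0]]' --travel '[[-0.04,0.002,0],[-0.08,0.003,0],[-0.12,0.004,0],[-0.155,0.004,0],[-0.18,0.004,0],[-0.189,0.004,0],[-0.189,0.004,0],[-0.189,0.004,0]]' --gripper '[0,0,0,0,0,0,0,0]'

```text
t: 27.15
eef_pos: [526.9, -85.7, 137.5]
orientation: [[-0.011, 1.0, 0.001], [1.0, 0.011, 0.003], [0.003, 0.001, -1.0]]
force: [0.3, 0.7, -0.5]
grip_width: 28.2
grip_force: 48.6
```

```bash
cat > look.py <<'E'
from wp import *
import sys
p=shot('wrist',sys.argv[1]);s=p['s'];print(s['t'],s['eef_pos'],np.array(s['orientation']).round(3).tolist(),s['grip_width'])
for a,b in look(arm.tip_of,'tray',p,2): print('tray',a,b,atz(p,b,4))
E
python3 look.py w8.png
```

```text
27.15 [526.9 -85.7 137.5] [[-0.011, 1.0, 0.001], [1.0, 0.011, 0.003], [0.003, 0.001, -1.0]] 28.246217007861784
tray 0.9 [285.5 148.4] [494.  -49.7   4. ]
tray 0.88 [ 64.5 374.4] [ 222.7 -322.5    4. ]
```

View pics/w8.png

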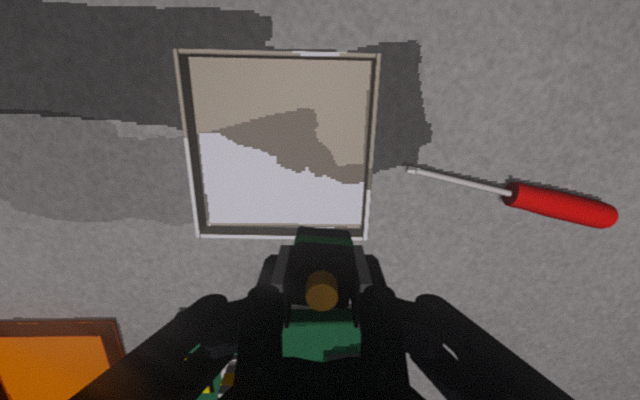

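The held solenoid is above the white tray's -y half. The tray centre is at pixel (286,148), which is (494,-50) and matches my estimate. Lowering it now.

>>> jog_arm --dr '[[0,0,0],[0,0,0],[0,0,0],[0,0,0],[0,0,0],[0,0,0],[0,0,0],[0,0,0]]' --travel '[[0,0,0.03],[0,0,0.065],[0,0,0.095],[0,0,0.115],[0,0,0.125],[0,0,0.129],[0,0,0.129],[0,0,0.129]]' --gripper '[0,0,0,0,0,0,0,0.45]'

```text
t: 27.92
eef_pos: [527.6, -85.1, 9.2]
orientation: [[-0.012, 1.0, 0.002], [1.0, 0.012, 0.003], [0.003, 0.002, -1.0]]
force: [0.2, -0.2, 0.6]
grip_width: 37.8
grip_force: 0.0
```

>>> jog_arm --dr '[[0,0,0],[0,0,0],[0,0,0],[0,0,0],[0,0,0],[0,0,0],[0,0,0],[0,0,0]]' --travel '[[0,0,0],[0,0,0],[0,0,-0.03],[0,0,-0.07],[0,0,-0.11],[0.04,0,-0.15],[0.08,0,-0.18],[0.12,0,-0.2]]' --gripper '[0.45,0.45,0.45,0.45,0.55,0.55,0.55,0.55]'

```text
t: 28.58
eef_pos: [526.4, 10.5, 198.2]
orientation: [[-0.007, 1.0, 0.004], [1.0, 0.007, 0.002], [0.001, 0.004, -1.0]]
force: [0.8, -0.4, -0.3]
grip_width: 47.3
grip_force: 0.0
```

>>> jog_arm --dr '[[0,0,0],[0,0,0],[0,0,0],[0,0,0],[0,0,0],[0,0,0],[0,0,0],[0,0,0]]' --travel '[[0.04,0,0],[0.08,0,0],[0.12,0,0],[0.16,-0.01,0],[0.2,-0.01,0],[0.22,-0.01,0],[0.23,-0.01,0],[0.23,-0.01,0]]' --gripper '[0.55,0.55,0.55,0.55,0.55,0.55,0.55,0.55]'

```text
t: 29.25
eef_pos: [512.8, 243.6, 196.1]
orientation: [[-0.014, 1.0, 0.001], [1.0, 0.014, 0.004], [0.004, 0.001, -1.0]]
force: [0.3, 0.1, 0.5]
grip_width: 47.0
grip_force: 0.0
```

```bash
python3 sol.py
```

```text
29.25 [512.8 243.6 196.1] [[-0.014, 1.0, 0.001], [1.0, 0.014, 0.004], [0.004, 0.001, -1.0]] 47.04120292979352
[311 168  15  16 186] z46 [509.4 249.8  46. ] tool mm to z7: [  5.6  -3.5 189.1]
[316 210  15  17 190] z46 [515.1 204.1  46. ] tool mm to z7: [-40.2   1.6 189. ]
[309 246  14  17 178] z46 [507.9 162.   46. ] tool mm to z7: [-82.2  -6.3 188.8]
[  0 355  26  43 376] z46 [117.2 -27.4  46. ] tool mm to z7: [-265.9 -399.6  187.8]
sol 0.96 [312.1 243.1] [503.4 162.   20. ]
sol 0.86 [315.2 169. ] [506.3 250.6  20. ]
sol 0.79 [326.  208.4] [518.8 205.5  20. ]
```

>>> jog_arm --dr '[[0,0,0],[0,0,0],[0,0,0],[0,0,0],[0,0,0],[0,0,0],[0,0,0],[0,0,0]]' --travel '[[0.006,-0.004,0.03],[0.006,-0.004,0.065],[0.006,-0.004,0.105],[0.006,-0.004,0.14],[0.006,-0.004,0.17],[0.006,-0.004,0.183],[0.006,-0.004,0.188],[0.006,-0.004,0.188]]' --gripper '[0.55,0.55,0.55,0.55,0.55,0.55,0.55,0.55]'

```text
t: 30.02
eef_pos: [509.6, 245.3, 7.5]
orientation: [[-0.008, 1.0, -0.0], [1.0, 0.008, 0.0], [0.0, -0.0, -1.0]]
force: [-0.2, -1.3, 0.9]
grip_width: 47.2
grip_force: 0.0
```

>>> jog_arm --dr '[[0,0,0],[0,0,0],[0,0,0],[0,0,0],[0,0,0],[0,0,0]]' --travel '[[0,0,0],[0,0,0],[0,0,0],[0,0,0],[0,0,0],[0,0,0]]' --gripper '[0,0,0,0,0,0]'

```text
t: 30.52
eef_pos: [510.7, 247.3, 9.7]
orientation: [[-0.01, 1.0, 0.003], [1.0, 0.01, 0.003], [0.003, 0.003, -1.0]]
force: [-0.9, -1.3, 6.5]
grip_width: 27.5
grip_force: 49.6
```

>>> jog_arm --dr '[[0,0,0],[0,0,0],[0,0,0],[0,0,0],[0,0,0],[0,0,0],[0,0,0],[0,0,0]]' --travel '[[0,0,-0.025],[0,0,-0.06],[0,0,-0.095],[-0.03,0,-0.12],[-0.065,-0.01,-0.13],[-0.105,-0.02,-0.13],[-0.145,-0.025,-0.13],[-0.18,-0.03,-0.13]]' --gripper '[0,0,0,0,0,0,0,0]'

```text
t: 31.18
eef_pos: [480.5, 63.9, 138.6]
orientation: [[-0.01, 1.0, 0.002], [1.0, 0.01, 0.001], [0.001, 0.002, -1.0]]
force: [0.6, -0.7, -1.4]
grip_width: 27.8
grip_force: 49.0
```

>>> jog_arm --dr '[[0,0,0],[0,0,0],[0,0,0],[0,0,0],[0,0,0],[0,0,0],[0,0,0],[0,0,0]]' --travel '[[-0.035,-0.01,0],[-0.07,-0.015,0],[-0.105,-0.02,0],[-0.135,-0.023,0],[-0.15,-0.023,0],[-0.154,-0.023,0],[-0.154,-0.023,0],[-0.154,-0.023,0]]' --gripper '[0,0,0,0,0,0,0,0]'

```text
t: 31.85
eef_pos: [460.3, -86.4, 137.5]
orientation: [[-0.012, 1.0, 0.002], [1.0, 0.012, 0.003], [0.003, 0.002, -1.0]]
force: [-0.4, 0.8, -0.7]
grip_width: 27.5
grip_force: 49.0
```

>>> jog_arm --dr '[[0,0,0],[0,0,0],[0,0,0],[0,0,0],[0,0,0],[0,0,0],[0,0,0],[0,0,0]]' --travel '[[0,0,0.03],[0,0,0.065],[0,0,0.095],[0,0,0.115],[0,0,0.125],[0,0,0.129],[0,0,0.129],[0,0,0.129]]' --gripper '[0,0,0,0,0,0,0,0.45]'

```text
t: 32.52
eef_pos: [460.5, -85.0, 8.4]
orientation: [[-0.014, 1.0, 0.001], [1.0, 0.014, 0.003], [0.003, 0.001, -1.0]]
force: [0.1, -0.4, -0.1]
grip_width: 37.5
grip_force: 0.0
```

>>> jog_arm --dr '[[0,0,0],[0,0,0],[0,0,0],[0,0,0],[0,0,0],[0,0,0],[0,0,0],[0,0,0]]' --travel '[[0,0,0],[0,0,0],[0,0,-0.03],[0,0,-0.07],[0,0,-0.11],[0.04,0.01,-0.15],[0.075,0.02,-0.18],[0.11,0.03,-0.2]]' --gripper '[0.45,0.45,0.45,0.45,0.55,0.55,0.55,0.55]'

```text
t: 33.18
eef_pos: [484.2, 5.7, 199.6]
orientation: [[-0.007, 1.0, 0.002], [1.0, 0.007, 0.002], [0.002, 0.002, -1.0]]
force: [1.5, -0.2, -0.6]
grip_width: 47.0
grip_force: 0.0
```

>>> jog_arm --dr '[[0,0,0],[0,0,0],[0,0,0],[0,0,0],[0,0,0],[0,0,0],[0,0,0],[0,0,0]]' --travel '[[0.04,0.01,0],[0.08,0.02,0],[0.12,0.025,0],[0.16,0.025,0],[0.2,0.025,0],[0.215,0.025,0],[0.22,0.025,0],[0.22,0.025,0]]' --gripper '[0.55,0.55,0.55,0.55,0.55,0.55,0.55,0.55]'

```text
t: 33.85
eef_pos: [506.0, 227.4, 197.4]
orientation: [[-0.014, 1.0, 0.0], [1.0, 0.014, 0.002], [0.002, 0.0, -1.0]]
force: [0.3, -0.8, -0.1]
grip_width: 47.2
grip_force: 0.0
```

```bash
python3 sol.py
```

```text
33.85 [506.  227.4 197.4] [[-0.014, 1.0, 0.0], [1.0, 0.014, 0.002], [0.002, 0.0, -1.0]] 47.155848121824555
[323 195  15  17 189] z46 [514.9 204.3  46. ] tool mm to z7: [-23.6   8.5 190.4]
[316 232  14  17 178] z46 [507.9 161.9  46. ] tool mm to z7: [-65.9   0.9 190.3]
[  0 373  18  15  69] z46 [105.2 -44.2  46. ] tool mm to z7: [-266.6 -404.4  189.8]
sol 0.98 [331.2 195.6] [517.3 203.8  20. ]
sol 0.69 [323.3 231.6] [509.2 159.9  20. ]
```

>>> jog_arm --dr '[[0,0,0],[0,0,0],[0,0,0],[0,0,0],[0,0,0],[0,0,0],[0,0,0],[0,0,0]]' --travel '[[-0.02,0.008,0.03],[-0.023,0.008,0.065],[-0.023,0.008,0.105],[-0.023,0.008,0.14],[-0.023,0.008,0.17],[-0.023,0.008,0.184],[-0.023,0.008,0.189],[-0.023,0.008,0.189]]' --gripper '[0.55,0.55,0.55,0.55,0.55,0.55,0.55,0.55]'

```text
t: 34.62
eef_pos: [514.6, 200.8, 7.4]
orientation: [[-0.008, 1.0, -0.002], [1.0, 0.008, -0.001], [-0.001, -0.002, -1.0]]
force: [1.0, -0.1, 0.3]
grip_width: 46.6
grip_force: 0.0
```

>>> jog_arm --dr '[[0,0,0],[0,0,0],[0,0,0],[0,0,0],[0,0,0],[0,0,0]]' --travel '[[0,0,0],[0,0,0],[0,0,0],[0,0,0],[0,0,0],[0,0,0]]' --gripper '[0,0,0,0,0,0]'

```text
t: 35.12
eef_pos: [516.0, 203.3, 9.8]
orientation: [[-0.01, 1.0, 0.003], [1.0, 0.01, 0.002], [0.002, 0.003, -1.0]]
force: [-0.3, -1.8, 7.8]
grip_width: 27.1
grip_force: 50.5
```

>>> jog_arm --dr '[[0,0,0],[0,0,0],[0,0,0],[0,0,0],[0,0,0],[0,0,0],[0,0,0],[0,0,0]]' --travel '[[0,0,-0.025],[0,0,-0.06],[0,0,-0.095],[-0.03,0,-0.12],[-0.065,0.003,-0.13],[-0.105,0.004,-0.13],[-0.145,0.006,-0.13],[-0.18,0.008,-0.13]]' --gripper '[0,0,0,0,0,0,0,0]'

```text
t: 35.78
eef_pos: [524.6, 20.2, 138.9]
orientation: [[-0.01, 1.0, 0.001], [1.0, 0.01, 0.001], [0.001, 0.001, -1.0]]
force: [0.4, -0.5, -1.0]
grip_width: 27.2
grip_force: 49.5
```

>>> jog_arm --dr '[[0,0,0],[0,0,0],[0,0,0],[0,0,0],[0,0,0]]' --travel '[[-0.02,0,0],[-0.035,0.001,0],[-0.038,0.001,0],[-0.038,0.001,0],[-0.038,0.001,0]]' --gripper '[0,0,0,0,0]'

```text
t: 36.2
eef_pos: [526.3, -13.3, 138.3]
orientation: [[-0.012, 1.0, 0.001], [1.0, 0.012, 0.003], [0.003, 0.001, -1.0]]
force: [0.8, 1.7, -0.4]
grip_width: 27.1
grip_force: 49.5
```

>>> jog_arm --dr '[[0,0,0],[0,0,0],[0,0,0],[0,0,0],[0,0,0],[0,0,0],[0,0,0],[0,0,0]]' --travel '[[0,0,0.03],[0,0,0.065],[0,0,0.095],[0,0,0.115],[0,0,0.125],[0,0,0.129],[0,0,0.129],[0,0,0.129]]' --gripper '[0,0,0,0,0,0,0,0.45]'

```text
t: 36.87
eef_pos: [527.0, -12.9, 9.9]
orientation: [[-0.013, 1.0, 0.002], [1.0, 0.013, 0.003], [0.003, 0.002, -1.0]]
force: [0.2, -0.4, -0.1]
grip_width: 37.3
grip_force: 0.0
```

>>> jog_arm --dr '[[0,0,0],[0,0,0],[0,0,0],[0,0,0],[0,0,0],[0,0,0],[0,0,0],[0,0,0]]' --travel '[[0,0,0],[0,0,0],[0,0,-0.03],[0,0,-0.07],[0,0,-0.11],[0.04,-0.01,-0.15],[0.075,-0.02,-0.18],[0.11,-0.02,-0.19]]' --gripper '[0.45,0.45,0.45,0.45,0.55,0.55,0.55,0.55]'

```text
t: 37.53
eef_pos: [506.3, 80.9, 196.1]
orientation: [[-0.006, 1.0, 0.003], [1.0, 0.006, 0.001], [0.001, 0.003, -1.0]]
force: [0.6, 0.7, -1.8]
grip_width: 46.8
grip_force: 0.0
```

>>> jog_arm --dr '[[0,0,0],[0,0,0],[0,0,0],[0,0,0],[0,0,0]]' --travel '[[0.04,0,0],[0.075,0,0],[0.093,0,0],[0.093,0,0],[0.093,0,0]]' --gripper '[0.55,0.55,0.55,0.55,0.55]'

```text
t: 37.95
eef_pos: [505.0, 176.0, 193.6]
orientation: [[-0.013, 1.0, 0.001], [1.0, 0.013, 0.002], [0.002, 0.001, -1.0]]
force: [-0.4, -0.9, -0.6]
grip_width: 46.9
grip_force: 0.0
```

```bash
python3 sol.py
```

```text
37.95 [505.  176.  193.6] [[-0.013, 1.0, 0.001], [1.0, 0.013, 0.002], [0.002, 0.001, -1.0]] 46.879511784558794
[317 189  15  16 179] z46 [507.8 161.5  46. ] tool mm to z7: [-15.    2.5 186.6]
[331 329  12   9  85] z46 [525.5  -9.5  46. ] tool mm to z7: [-186.2   18.   186.2]
sol 0.88 [337.5 317.1] [528.   -8.8  20. ]
sol 0.61 [323.7 189.9] [507.9 160.2  20. ]
sol 0.61 [336.9 357.2] [529.1 -74.4  20. ]
sol 0.48 [282.2 357. ] [455.9 -74.8  20. ]
```

>>> jog_arm --dr '[[0,0,0],[0,0,0],[0,0,0],[0,0,0],[0,0,0],[0,0,0],[0,0,0],[0,0,0]]' --travel '[[-0.014,0.003,0.03],[-0.014,0.003,0.065],[-0.014,0.003,0.105],[-0.014,0.003,0.14],[-0.014,0.003,0.167],[-0.014,0.003,0.18],[-0.014,0.003,0.185],[-0.014,0.003,0.185]]' --gripper '[0.55,0.55,0.55,0.55,0.55,0.55,0.55,0.55]'

```text
t: 38.72
eef_pos: [508.1, 159.5, 7.2]
orientation: [[-0.009, 1.0, -0.002], [1.0, 0.009, 0.0], [0.0, -0.002, -1.0]]
force: [0.9, 0.5, 0.4]
grip_width: 46.9
grip_force: 0.0
```

>>> jog_arm --dr '[[0,0,0],[0,0,0],[0,0,0],[0,0,0],[0,0,0],[0,0,0]]' --travel '[[0,0,0],[0,0,0],[0,0,0],[0,0,0],[0,0,0],[0,0,0]]' --gripper '[0,0,0,0,0,0]'

```text
t: 39.22
eef_pos: [509.4, 161.2, 9.4]
orientation: [[-0.01, 1.0, 0.002], [1.0, 0.01, 0.002], [0.002, 0.002, -1.0]]
force: [0.2, -0.3, 6.9]
grip_width: 28.0
grip_force: 48.1
```

>>> jog_arm --dr '[[0,0,0],[0,0,0],[0,0,0],[0,0,0],[0,0,0],[0,0,0],[0,0,0],[0,0,0]]' --travel '[[0,0,-0.025],[0,0,-0.06],[0,0,-0.095],[-0.03,-0.01,-0.12],[-0.065,-0.02,-0.13],[-0.105,-0.03,-0.13],[-0.145,-0.045,-0.13],[-0.17,-0.049,-0.13]]' --gripper '[0,0,0,0,0,0,0,0]'

```text
t: 39.88
eef_pos: [458.0, -14.1, 138.3]
orientation: [[-0.007, 1.0, -0.003], [1.0, 0.007, -0.002], [-0.002, -0.003, -1.0]]
force: [0.6, -0.2, -1.1]
grip_width: 27.8
grip_force: 47.6
```

>>> jog_arm --dr '[[0,0,0],[0,0,0],[0,0,0]]' --travel '[[-0.006,0,0],[-0.006,0,0],[-0.006,0,0]]' --gripper '[0,0,0]'

```text
t: 40.13
eef_pos: [462.1, -14.6, 138.2]
orientation: [[-0.01, 1.0, 0.002], [1.0, 0.01, 0.003], [0.003, 0.002, -1.0]]
force: [-1.4, 0.3, -0.7]
grip_width: 28.1
grip_force: 47.6
```

>>> jog_arm --dr '[[0,0,0],[0,0,0],[0,0,0],[0,0,0],[0,0,0],[0,0,0],[0,0,0],[0,0,0]]' --travel '[[0,0,0.03],[0,0,0.065],[0,0,0.095],[0,0,0.115],[0,0,0.125],[0,0,0.129],[0,0,0.129],[0,0,0.129]]' --gripper '[0,0,0,0,0,0,0,0.45]'

```text
t: 40.8
eef_pos: [462.3, -12.2, 8.6]
orientation: [[-0.015, 1.0, 0.001], [1.0, 0.015, 0.004], [0.004, 0.001, -1.0]]
force: [-0.3, 0.3, 0.4]
grip_width: 37.4
grip_force: 0.0
```

>>> jog_arm --dr '[[0,0,0],[0,0,0],[0,0,0],[0,0,0],[0,0,0],[0,0,-7],[0,0,-14],[0,0,-21]]' --travel '[[0,0,0],[0,0,0],[0,0,-0.03],[0,0,-0.07],[0,0,-0.11],[0.02,0,-0.15],[0.04,0,-0.19],[0.06,0,-0.23]]' --gripper '[0.45,0.45,0.45,0.45,0.6,0.6,0.6,0.6]'

```text
t: 41.47
eef_pos: [460.2, 40.8, 233.1]
orientation: [[-0.373, 0.928, 0.001], [0.928, 0.373, 0.002], [0.002, 0.001, -1.0]]
force: [0.9, 0.7, -0.9]
grip_width: 51.3
grip_force: 0.0
```

>>> jog_arm --dr '[[0,0,-7],[0,0,-14],[0,0,-21],[0,0,-28],[0,0,-35],[0,0,-42],[0,0,-49],[0,0,-56]]' --travel '[[0.02,0.02,-0.02],[0.04,0.04,-0.04],[0.06,0.06,-0.06],[0.08,0.08,-0.06],[0.1,0.1,-0.06],[0.12,0.12,-0.06],[0.14,0.14,-0.06],[0.16,0.16,-0.06]]' --gripper '[0.6,0.6,0.6,0.6,0.6,0.6,0.6,0.6]'

```text
t: 42.13
eef_pos: [550.8, 249.0, 291.2]
orientation: [[-0.978, 0.209, 0.0], [0.209, 0.978, 0.002], [0.0, 0.002, -1.0]]
force: [-0.6, -0.7, 1.1]
grip_width: 51.2
grip_force: 0.0
```

```bash
python3 - <<'E'
from wp import *
s=arm.sense();print(s['t'],s['eef_pos'],np.array(s['orientation']).round(3).tolist(),np.array(s['joint_positions']).round(2))
S=arm.read_camera('side');b=S['image'][:,:,::-1];cv2.imwrite('pics/d9.png',cv2.resize(b[110:370,200:520],(800,650))[:600])
E
```

```text
42.1333 [550.8 249.  291.2] [[-0.978, 0.209, 0.0], [0.209, 0.978, 0.002], [0.0, 0.002, -1.0]] [-0.   0.7 -0.9  1.5  0.6  1.2  0.3]
```

View pics/d9.png

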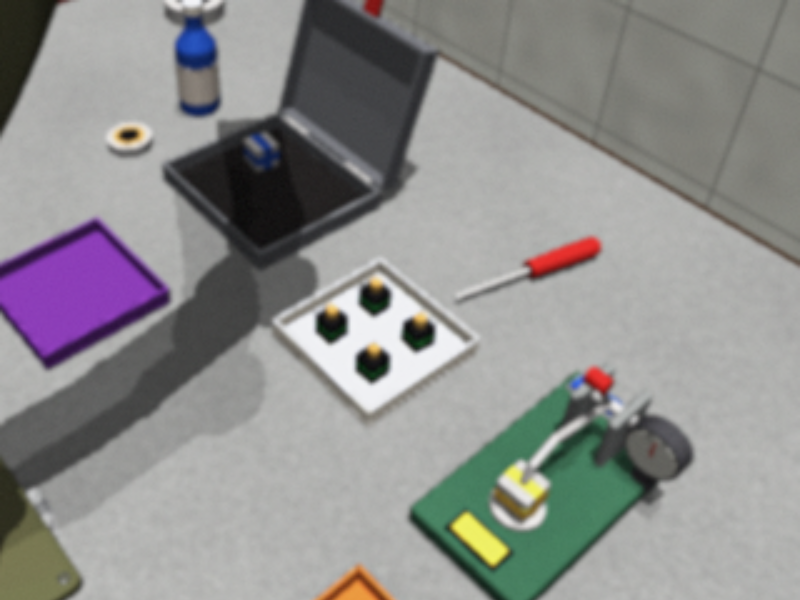

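All four solenoids are in the white tray (crop around 375,330). The blue block is in the case (262,150), and the stylus is on the yellow block (525,485). Now for the lid.

>>> jog_arm --dr '[[0,0,-6],[0,0,-12],[0,0,-12],[0,0,-12],[0,0,-12],[0,0,-12],[0,0,-12],[0,0,-12]]' --travel '[[-0.03,0.003,-0.01],[-0.065,0.006,-0.01],[-0.1,0.01,-0.01],[-0.135,0.013,-0.01],[-0.165,0.016,-0.01],[-0.184,0.018,-0.01],[-0.184,0.018,-0.01],[-0.184,0.018,-0.01]]' --gripper '[0.6,0.6,0.6,0.6,0.6,0.6,0.6,0.6]'

```text
t: 42.85
eef_pos: [734.0, 226.1, 300.2]
orientation: [[-1.0, 0.008, -0.001], [0.008, 1.0, 0.002], [0.001, 0.002, -1.0]]
force: [-0.7, 0.7, 0.1]
grip_width: 50.8
grip_force: 0.0
```

```bash
python3 - <<'E'
from wp import *
p=shot('wrist','wa.png');s=p['s'];R=np.array(s['orientation']);e=np.array(s['eef_pos']);print(s['t'],e,R.round(3).tolist())
for a,b in look(arm.tip_of,'case_tab',p): print('tab',a,b,atz(p,b,229))
hsv=cv2.cvtColor(p['image'],cv2.COLOR_RGB2HSV)
m=cv2.inRange(hsv,(0,150,60),(8,255,255))|cv2.inRange(hsv,(172,150,60),(180,255,255))
n,_,st,ce=cv2.connectedComponentsWithStats(m)
for i in range(1,n):
  if st[i,4]>80:
    x=atz(p,ce[i],232);print(st[i],x,R.T@([723,x[1],211]-e))
S=shot('scene')
for a,b in look(arm.tip_of,'case_tab',S): print('scene',a,b,atz(S,b,229))
E
```

```text
42.85 [734.  226.1 300.2] [[-1.0, 0.008, -0.001], [0.008, 1.0, 0.002], [0.001, 0.002, -1.0]]
tab 0.96 [315.6 196.3] [722.  221.9 229. ]
tab 0.34 [101.6 132.5] [674.   74.9 229. ]
[  86  134   20   69 1154] [697.6  66.1 232. ] [   9.6 -160.3   88.8]
[ 302  180   31   34 1000] [721.3 222.9 232. ] [10.9 -3.4 89.2]
scene 0.86 [402.2 249.5] [723.1 223.7 229. ]
scene 0.42 [269.7 223.3] [676.7 -11.3 229. ]
```

View pics/wa.png

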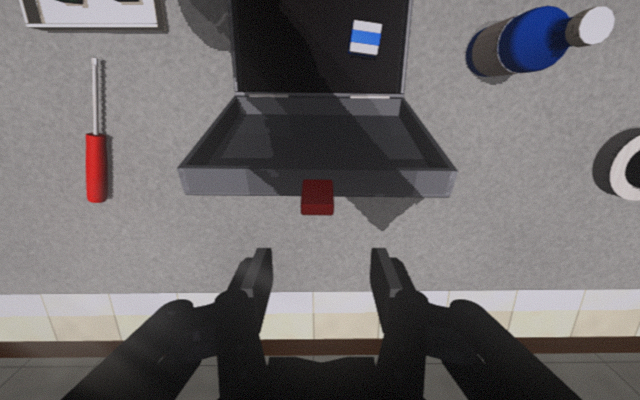

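The red tab is at wrist pixel (317,197), about (722,222.5,229). Next I grip it from above.

>>> jog_arm --dr '[[0,0,0],[0,0,0],[0,0,0],[0,0,0],[0,0,0],[0,0,0],[0,0,0],[0,0,0]]' --travel '[[0.011,-0.003,0.02],[0.011,-0.003,0.045],[0.011,-0.003,0.07],[0.011,-0.003,0.082],[0.011,-0.003,0.086],[0.011,-0.003,0.086],[0.011,-0.003,0.086],[0.011,-0.003,0.086]]' --gripper '[0.6,0.6,0.6,0.6,0.6,0.6,0,0]' --grip_force 40

```text
t: 43.72
eef_pos: [723.8, 223.9, 217.2]
orientation: [[-1.0, 0.007, 0.003], [0.007, 1.0, 0.004], [-0.003, 0.004, -1.0]]
force: [-0.3, 0.3, 1.4]
grip_width: 27.7
grip_force: 0.0
```

>>> jog_arm --dr '[[0,0,0],[0,0,0],[0,0,0],[0,0,0]]' --travel '[[0,0,0],[0,0,0],[0,0,0],[0,0,0]]' --gripper '[0,0,0,0]'

```text
t: 44.05
eef_pos: [723.8, 223.4, 217.3]
orientation: [[-1.0, 0.008, 0.003], [0.008, 1.0, 0.003], [-0.003, 0.003, -1.0]]
force: [-0.5, 0.4, 6.3]
grip_width: 23.2
grip_force: 40.6
```

```bash
python3 -c "
from math import *
a0=1.911;r=.216
for k in range(1,21):
  t=1.85-k*.0925; a=a0-k*.0925; print(k,round(t,2),'tx %.3f tz %.3f'%(r*(cos(a)-cos(a0)),-r*(sin(a)-sin(a0))))"
```

```text
1 1.76 tx 0.019 tz -0.006
2 1.67 tx 0.039 tz -0.010
3 1.57 tx 0.059 tz -0.012
4 1.48 tx 0.079 tz -0.012
5 1.39 tx 0.098 tz -0.011
6 1.3 tx 0.118 tz -0.007
7 1.2 tx 0.137 tz -0.002
8 1.11 tx 0.156 tz 0.005
9 1.02 tx 0.174 tz 0.013
10 0.93 tx 0.191 tz 0.024
11 0.83 tx 0.207 tz 0.035
12 0.74 tx 0.222 tz 0.049
13 0.65 tx 0.236 tz 0.063
14 0.56 tx 0.248 tz 0.079
15 0.46 tx 0.259 tz 0.096
16 0.37 tx 0.268 tz 0.113
17 0.28 tx 0.276 tz 0.132
18 0.19 tx 0.282 tz 0.151
19 0.09 tx 0.286 tz 0.171
20 0.0 tx 0.288 tz 0.190
```

>>> jog_arm --dr '[[0,0,0],[0,0,0],[0,0,0],[0,0,0],[0,0,0],[0,0,0],[0,0,0],[0,0,0]]' --travel '[[0.019,0,-0.006],[0.039,0,-0.01],[0.059,0.001,-0.012],[0.079,0.001,-0.012],[0.098,0.001,-0.011],[0.118,0.001,-0.007],[0.137,0.001,-0.002],[0.156,0.002,0.005]]' --gripper '[0,0,0,0,0,0,0,0]'

```text
t: 44.72
eef_pos: [567.9, 226.3, 211.8]
orientation: [[-1.0, 0.008, 0.005], [0.008, 1.0, 0.003], [-0.005, 0.003, -1.0]]
force: [1.6, -1.9, 0.3]
grip_width: 23.3
grip_force: 42.7
```

>>> jog_arm --dr '[[0,0,0],[0,0,0],[0,0,0],[0,0,0],[0,0,0],[0,0,0],[0,0,0],[0,0,0]]' --travel '[[0.018,0,0.008],[0.035,0,0.019],[0.051,0,0.03],[0.066,0.001,0.044],[0.08,0.001,0.058],[0.092,0.001,0.074],[0.103,0.001,0.091],[0.112,0.001,0.108]]' --gripper '[0,0,0,0,0,0,0,0]'

```text
t: 45.38
eef_pos: [453.7, 228.6, 102.2]
orientation: [[-1.0, 0.006, -0.0], [0.006, 1.0, 0.003], [0.0, 0.003, -1.0]]
force: [-0.9, 0.0, 0.8]
grip_width: 23.3
grip_force: 42.6
```

>>> jog_arm --dr '[[0,0,0],[0,0,0],[0,0,0],[0,0,0],[0,0,0],[0,0,0]]' --travel '[[0.008,0,0.019],[0.013,0,0.038],[0.016,0,0.057],[0.017,0,0.07],[0.017,0,0.076],[0.017,0,0.076]]' --gripper '[0,0,0,0,0,0]'

```text
t: 45.88
eef_pos: [434.1, 229.0, 24.9]
orientation: [[-1.0, 0.004, -0.007], [0.004, 1.0, 0.002], [0.007, 0.002, -1.0]]
force: [-8.3, -0.9, 1.0]
grip_width: 23.1
grip_force: 46.2
```

Near shut; lower a little, release and rise.

>>> jog_arm --dr '[[0,0,0],[0,0,0],[0,0,0],[0,0,0],[0,0,0]]' --travel '[[-0.002,0,0.002],[-0.003,0,0.003],[-0.003,0,0.003],[-0.003,0,0.003],[-0.003,0,0.003]]' --gripper '[0,0,0.6,0.6,0.6]'

```text
t: 46.3
eef_pos: [442.2, 229.0, 23.4]
orientation: [[-1.0, 0.008, 0.002], [0.008, 1.0, 0.003], [-0.002, 0.003, -1.0]]
force: [0.0, 0.3, 0.4]
grip_width: 51.0
grip_force: 0.0
```

>>> jog_arm --dr '[[0,0,0],[0,0,0],[0,0,0],[0,0,0],[0,0,0],[0,0,0],[0,0,0],[0,0,0]]' --travel '[[0,0,0],[0,0,-0.03],[0,0,-0.07],[0,0,-0.11],[0,0,-0.15],[0,0,-0.19],[0,0,-0.2],[0,0,-0.2]]' --gripper '[0.6,0.6,0.6,0.6,0.6,0.6,0.6,0.6]'

```text
t: 46.97
eef_pos: [443.1, 229.6, 226.6]
orientation: [[-1.0, 0.008, 0.007], [0.008, 1.0, 0.006], [-0.007, 0.006, -1.0]]
force: [0.5, 0.5, -0.3]
grip_width: 51.4
grip_force: 0.0
```

```bash
python3 - <<'E'
from wp import *
s=arm.sense();print(s['t'],s['eef_pos'])
S=shot('side');b=S['image'][:,:,::-1]
for a,c in look(arm.tip_of,'case_tab',S,1): print(a,c,atz(S,c,41.5))
cv2.imwrite('pics/db.png',cv2.resize(b[110:370,200:520],(738,600)))
E
```

```text
46.9667 [443.1 229.6 226.6]
0.8 [278.6 192.7] [444.6 220.1  41.5]
```

View pics/db.png

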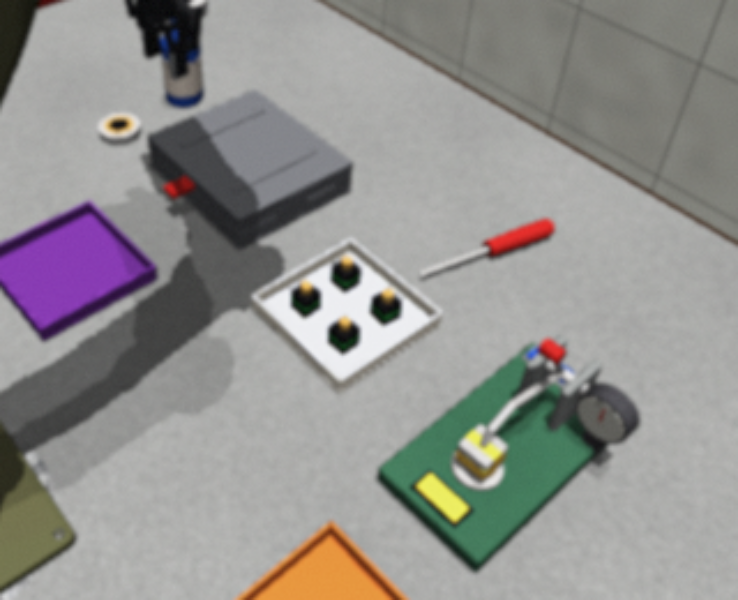

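The case is shut (tab at crop 180,187), the four solenoids are in the white tray, and the stylus is on the yellow block (485,435). Everything is as asked, so I'm handing it in.

```bash
python3 -c "
from bench import arm
print(arm.job_done())"
```

```text
the job is handed in; nothing more can be done
None
```

The job is done and handed in at about 47 s: the case is shut with the blue block left inside, the yellow block is on the anvil with the stylus resting on it, all four solenoids are in the white tray, and the bearing, screwdriver and bottle were not touched.

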